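# Cure the lacquered brass cups in the UV drawer

### The arm

A 7-joint arm with a two-finger parallel gripper is mounted at the origin on the work surface. World frame = base frame: x ahead of the robot, y to its left, z up, the work surface at z = 0. Lengths are in m, angles in rad, forces in N, time in s.
With the tool pointing down it reaches from about 0.4 to 0.85 m from the base axis. Payload 4.5 kg.
Tool frame: the origin (TCP) lies at the very end of the fingers, on their centre line; the grasp point (between the pads) lies 19 mm behind it (tcp_to_grasp is the z of the grasp point in the tool frame, in m); z points along the fingers, y is the line along which they close (so a half turn about z gives the same grasp; the last joint's range is limited). The gripper opens to 88 mm and grips with 3 to 60 N. Pads are 18 mm wide; open, the fingers measure 123 mm over their backs; the gripper's body (75 mm by 187 mm) begins 45 mm behind the grasp point.
Start: joints at [1.138, 0.689, -0.195, 1.565, 0.157, 0.902, -0.215], TCP at [0.281, -0.558, 0.239] pointing down, gripper open.
Joint ranges: [-3.01, 3.01], [-0.46, 2.08], [-1.47, 1.51], [0.13, 2.56], [-1, 4.14], [0.04, 2.09], [-2.66, 2.66]. Speed limits (rad/s): [2.57, 2.57, 3.14, 3.14, 3.14, 3.14, 3.14].

### API

Orientations are given as a unit quaternion [x, y, z, w].
In Python, from plant import * gives the robot as it stands. The module is installed in compiled form; this text tells all that it offers.
- The arm moves only by the shell command python3 -m jog 'ROWS' [OPENING] [FORCE]. ROWS is JSON, a list that holds one entry, the list of rows, each a list of 6 numbers: the shift along the tool's x, y, z in m, then the turn, a rotation vector about the tool's x, y, z in rad. In form: [[[dx, dy, dz, ax, ay, az], ...]]. A call has 1 to 12 rows; each row shifts and turns the commanded pose from where the row before left it, along the tool's axes as they then stand; what a row does not reach is not made up. A row lasts 1/8 s, in which the tool goes at most 62.5 mm and 10.7 degrees, less where a joint would pass 70% of its speed; a pose out of reach is approached as far as the arm can. A call with a gripper value outside its range is refused whole. OPENING is the finger opening in m, from 0 to 0.0881, set as the call begins (- or left out, the last holds). The fingers move at their own pace and stop on an object; FORCE is the grip in N (left out, the last holds). Time passes only in rows, so rows that do not move let the fingers close. It gives the time, the measured TCP pose, the force, the opening and the grip force at its end, in the units of the state.
- get_state(): the state, without advancing time (a new reading comes with each control period).
- snapshot(name): name is "scene" or "top" or "wrist"; returns a dict with "frame" (480x640x3 uint8, red, green, blue), "mtx" (3x3 intrinsics, pixels), "D" ([k1, k2, p1, p2, k3] as OpenCV has them; the pictures are not rectified), "xyz" and "orientation" of the camera in the world; the wrist camera has in their place "mount" (4x4, takes a point from camera to tool coordinates, whose origin is the TCP and whose axes are the flange's). Camera axes: x right, y down, z forward; pixel columns grow to the right and rows downward; lengths in m; the calibration is good to about 2 mm. A picture is of the moment at which its call begins: read the wrist's pose just before it. There is no depth.
- finish_job(): hands the job in; it is judged then, once.
The state is a dict: "clock": time; "q": joint angles; "qd": joint speeds; "joint_torque": joint torques, N m; "tool_pos": TCP position; "eef_rot": TCP orientation; "contact_force": force on the tool from outside, world axes, zero at the start; "moment": the same for the moment, N m; "opening": opening from 0.0 (shut) to 1.0 (fully open); "finger_force": force on a finger pad.
Only numpy, scipy, OpenCV 4.12 (cv2) and the standard library are available. Lean on these libraries where they do the work, as an engineer would, in place of code of your own. Each camera call takes 0.05 s, during which the arm holds its last target. There are 200 camera calls.

### The job

Cure the freshly lacquered brass cups: with the scriber, hold down the red catch button in its well and draw the curing unit's tray right out, stand every cup upright in the tray without touching one another, and push the tray fully home so that it locks. Then switch on the lamp by flipping the green rocker with the scriber's tip, leaving the other rockers as they are, and put the scriber back upright in its stand. Do not disturb the other things on the bench.

Things in the scene. Friction and masses are not known exactly. Their poses are not given: they have to be found in the camera images.
- unit: The UV curing unit: white box 160 mm deep (its x), 180 mm wide (its y), 105 mm high, fixed; origin at the centre of its underside. The tray opens towards its -x; the row of rocker switches stands across its top, along its y, 15 mm to the +x side of the middle.
- tray (a joint): How far the tray is out of the unit, m: 0 fully home, 0.122 fully out. It slides along the unit's -x with 1.2 N of friction. At home a spring catch locks it (up to 2.5 mm of play); pushed home, it locks by itself as the catch springs up, with the button held down (then let go) or not (about 5 N of push if not).
- tray_in (a point): Middle of the tray's flat inner floor, 12 mm above the table; axes as the unit's. Inside: 110 mm along x, 150 mm along y; walls 16 mm high at the sides and back; at the front (-x) a grey closing plate 45 mm above the floor, behind it at the middle a steel hook (16 mm wide, reaching 21 mm into the tray). The way into the unit is 40 mm high over this floor.
- tray_well (a point): Middle of the mouth of a square well (12 mm by 12 mm, yellow rim) in the flat top, 40 mm above the table, of the grey tongue (55 by 80 mm) on the tray's front; moves with the tray. The red catch button is 6 mm down the well and goes 7 mm farther down. The tray is free only while it is at least 5.5 mm down (4.3 N; 5 N at the bottom); the same tool can draw the tray by the well's wall.
- catch (a joint): Travel of the red catch button: 0 up (catch sprung out), 0.007 fully down, in m.
- scriber_grip (a point): The scriber (hand tool, 142 mm long, 50 g): this point is the middle of its blue handle (13 mm diameter, 70 mm long). Its z axis runs from the tip to the handle. The steel tip (5 mm diameter, 68 mm long, round end) ends 107 mm below this point; between them is a brass collar of 22 mm diameter, 35 to 39 mm below this point. It starts upright in the wooden stand, collar resting on the stand.
- scriber_tip (a point): The very tip of the scriber.
- stand_hole (a point): Middle of the mouth of the scriber's hole in the top of the wooden stand (fixed, 64 mm square, 72 mm high). Hole 13 mm wide with a chamfer, 71 mm deep. With the scriber in it, collar on the top, its tip is 68 mm below this point.
- cup1_c (a point): A small brass cup, freshly lacquered, solid enough to grip, 34 mm diameter, 28 mm tall, 80 g; this point is its centre, 14 mm above its foot. Its z axis points up out of its mouth. Two to four of the four cups are there, waiting on a cork mat 2 mm thick (190 mm by 170 mm).
- cup2_c (a point): A small brass cup, freshly lacquered, solid enough to grip, 34 mm diameter, 28 mm tall, 80 g; this point is its centre, 14 mm above its foot. Its z axis points up out of its mouth. Two to four of the four cups are there, waiting on a cork mat 2 mm thick (190 mm by 170 mm).
- cup3_c (a point): A small brass cup, freshly lacquered, solid enough to grip, 34 mm diameter, 28 mm tall, 80 g; this point is its centre, 14 mm above its foot. Its z axis points up out of its mouth. Two to four of the four cups are there, waiting on a cork mat 2 mm thick (190 mm by 170 mm).
- cup4_c (a point): A small brass cup, freshly lacquered, solid enough to grip, 34 mm diameter, 28 mm tall, 80 g; this point is its centre, 14 mm above its foot. Its z axis points up out of its mouth. Two to four of the four cups are there, waiting on a cork mat 2 mm thick (190 mm by 170 mm).
- rk_green (a joint): The green rocker, rad: -0.25 off (its -x end down), +0.25 on (its +x end down, which bears a thin bar); stays where it is left, so press it right over (about 2 N). Starts off.
- rk_green_on (a point): Point on top of the green rocker, 9 mm to the +x side of its pivot (axes as the unit's, tilted with the rocker): press here, straight down, to turn it on; it goes down 4.5 mm. Each rocker cap is 26 mm long (x) and 13 mm wide (y); they stand 20 mm apart, in any order.
- rk_red (a joint): The red rocker, rad: -0.25 off (its -x end down), +0.25 on (its +x end down, which bears a thin bar); stays where it is left, so press it right over (about 2 N). Starts off.
- rk_yellow (a joint): The yellow rocker, rad: -0.25 off (its -x end down), +0.25 on (its +x end down, which bears a thin bar); stays where it is left, so press it right over (about 2 N). Starts on.
- rk_blue (a joint): The blue rocker, rad: -0.25 off (its -x end down), +0.25 on (its +x end down, which bears a thin bar); stays where it is left, so press it right over (about 2 N). Starts on.
- rk_white (a joint): The white rocker, rad: -0.25 off (its -x end down), +0.25 on (its +x end down, which bears a thin bar); stays where it is left, so press it right over (about 2 N). Starts off.
- sw_green: The green switch: black base 34 mm by 18 mm, 8 mm high, on the top of the unit, with its green rocker; origin at the centre of its underside.
- lacquer_jar: Jar of lacquer, 48 mm diameter, 60 mm tall, upright; loose, not part of the job; origin at the centre of its underside.
- flux_tin: Flat red tin, 56 mm diameter, 22 mm tall; loose, not part of the job; origin at the centre of its underside.
- tweezers: Steel tweezers lying flat, 130 mm long; loose, not part of the job; origin at the centre of its underside.
- mallet: Small mallet lying flat, 200 mm long; loose, not part of the job; origin at the centre of its underside.
- steel_block: Steel bench block 50 by 50 by 18 mm; loose, not part of the job; origin at the centre of its underside.

How it is judged:
By the outcome, as a careful person would: the job done as asked, in the order asked, and still so for the second after the job is handed in, with the robot touching nothing.
Of cup1, cup2, cup3, cup4 only 2 to 4 are there at a start; the rules pass over those that are not, and their reading is None.
At some moment in a run one of cup1, cup2, cup3, cup4 may be knocked a few centimetres aside while the robot is not near it.
It also fails if it takes over 210 s, if anything falls off the work surface, if the arm or the gripper's body presses on something with over 40 N, if the wrist force passes 120 N, or if a joint passes its speed limit or range.

## Working session

There is one attempt and no reset: what is moved stays moved. The work goes in short steps, Python scripts to look and compute and a shell command to move; the robot and the scene stay as the last step left them, time stands still between calls to the robot, and variables do not carry over. Pictures are saved under pics/ and viewed, at most 14 in all, crops included, and the job is handed in when it is done.

```bash
mkdir -p pics; cat > h.py <<'E'
from plant import *
import numpy as np, cv2
from scipy.spatial.transform import Rotation as R
def snap(n,f):
    s=get_state(); d=snapshot(n); cv2.imwrite('pics/%s.png'%f,cv2.cvtColor(d['frame'],cv2.COLOR_RGB2BGR))
    if n=='wrist':
        T=np.eye(4);T[:3,:3]=R.from_quat(s['eef_rot']).as_matrix();T[:3,3]=s['tool_pos'];C=T@np.array(d['mount'])
    else:
        C=np.eye(4);o=np.array(d['orientation']);C[:3,:3]=R.from_quat(o).as_matrix() if o.size==4 else o;C[:3,3]=d['xyz']
    np.savez('pics/%s.npz'%f,C=C,K=np.array(d['mtx']),D=np.array(d['D']))
    return d
def px(f,u,v,z):
    c=np.load('pics/%s.npz'%f);p=cv2.undistortPoints(np.array([[[u,v]]],float),c['K'],c['D'])[0,0]
    r=c['C'][:3,:3]@np.array([p[0],p[1],1]);o=c['C'][:3,3];return o+r*(z-o[2])/r[2]
def proj(f,P):
    c=np.load('pics/%s.npz'%f);C=np.linalg.inv(c['C']);p=C[:3,:3]@np.array(P,float)+C[:3,3]
    return cv2.projectPoints(p.reshape(1,1,3),np.zeros(3),np.zeros(3),c['K'],c['D'])[0].ravel()
def st():
    s=get_state();print('t',round(s['clock'],2),'pos',np.round(s['tool_pos'],4),'R',np.round(R.from_quat(s['eef_rot']).as_matrix(),3).tolist(),'q',np.round(s['q'],2),'F',np.round(s['contact_force'],2),'op',round(s['opening'],3),'ff',np.round(s['finger_force'],1));return s
def to(p,yaw=None):
    """shift in tool axes to bring TCP to p; (yaw: world angle of tool y axis) -> tool z turn"""
    s=get_state();M=R.from_quat(s['eef_rot']).as_matrix()
    d=M.T@(np.array(p)-s['tool_pos']);print('shift',np.round(d,4))
    # tilt correction & yaw
    y=M[:,1];a=np.arctan2(y[1],y[0])
    if yaw is not None:
        Y=np.array([np.cos(yaw),np.sin(yaw),0]);
        if Y@y<0: Y=-Y
        Z=np.array([0,0,-1.]);G=np.stack([np.cross(Y,Z),Y,Z],1)
        print('rotvec',np.round(R.from_matrix(M.T@G).as_rotvec(),4))
E
python3 - <<'E'
from h import *
d=snap('top','top');snap('scene','scene')
c=np.load('pics/top.npz');print(c['C'],c['K'],c['D']);st()
E
```

```text
[[ 2.74345271e-02 -9.96042459e-01  8.45385555e-02  4.38359853e-01]
 [-9.99617677e-01 -2.76272625e-02 -1.11059584e-03  3.11863613e-02]
 [ 3.44176947e-03 -8.44757658e-02 -9.96419590e-01  1.12241962e+00]
 [ 0.00000000e+00  0.00000000e+00  0.00000000e+00  1.00000000e+00]] [[459.72169013   0.         317.25292592]
 [  0.         459.72169013 246.73188896]
 [  0.           0.           1.        ]] [-0.06412111  0.          0.          0.          0.        ]
t 0.1 pos [ 0.281  -0.5577  0.238 ] R [[0.893, 0.45, -0.001], [0.45, -0.893, 0.001], [-0.0, -0.002, -1.0]] q [ 1.14  0.69 -0.19  1.57  0.16  0.9  -0.22] F [-0.59 -0.09  0.18] op 1.0 ff 0.0
```

View pics/top.png

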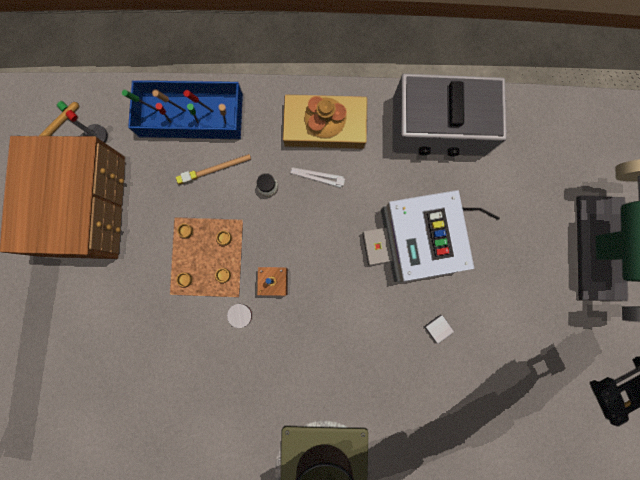

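View pics/scene.png

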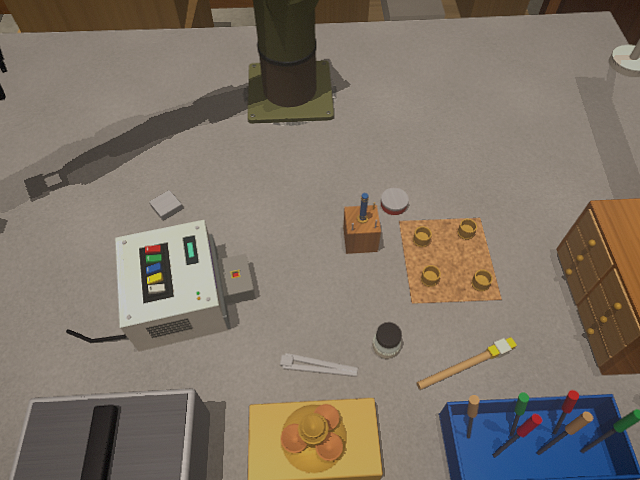

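The top view shows four cups on the mat (185,231), (224,238), (184,279), (223,275), the stand at (271,282), and the unit at about (428,235) with its well at (378,246). The tray opens towards +y, and the green rocker is at (441,243). I'll enlarge this for pixel readings.

```bash
python3 - <<'E'
import cv2
i=cv2.imread('pics/top.png')
cv2.imwrite('pics/c1.png',cv2.resize(i[185:295,360:480],None,fx=5,fy=5,interpolation=cv2.INTER_CUBIC))
cv2.imwrite('pics/c2.png',cv2.resize(i[210:330,165:295],None,fx=5,fy=5,interpolation=cv2.INTER_CUBIC))
E
```

```text
(no output)
```

View pics/c1.png

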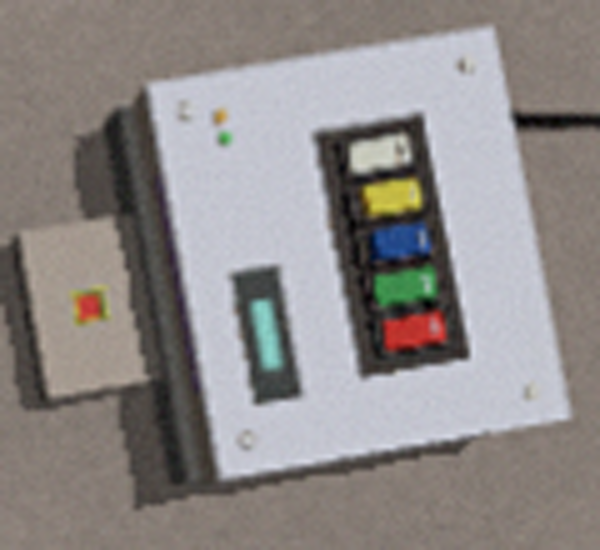

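View pics/c2.png

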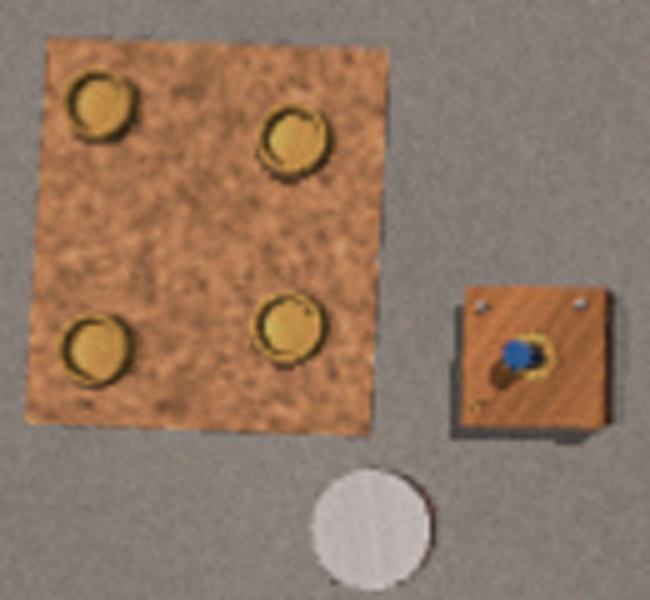

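```bash
python3 - <<'E'
from h import *
a=lambda u,v,z:px('top',360+(u+.5)/5-.5,185+(v+.5)/5-.5,z)
b=lambda u,v,z:px('top',165+(u+.5)/5-.5,210+(v+.5)/5-.5,z)
n=lambda x:np.round(x,4)
C=[a(*p,.105) for p in [(147,83),(493,27),(572,415),(218,480)]]
print('unit',n(C),'sizes',[n(np.linalg.norm(C[i]-C[(i+1)%4])) for i in range(4)])
m=sum(C)/4;ux=(C[1]-C[0]+C[2]-C[3]);uy=(C[0]-C[3]+C[1]-C[2])
print('c',n(m),'yaw',np.arctan2(ux[1],ux[0]),np.arctan2(-uy[0],uy[1]))
print('well',n(a(90,304,.04)),'green',n(a(406,287,.118)))
yaw=np.arctan2(ux[1],ux[0]);w=a(90,304,.04)-m;print('well in unit',n(R.from_rotvec([0,0,-yaw]).apply(w)),'green in unit',n(R.from_rotvec([0,0,-yaw]).apply(a(406,287,.118)-m)))
for p in [(102,105),(295,142),(97,349),(291,328)]:print('cup',n(b(*p,.030)))
S=[b(*p,.072) for p in [(467,287),(607,290),(605,428),(460,427)]]
print('stand',n(S),n(sum(S)/4),[n(np.linalg.norm(S[i]-S[(i+1)%4])) for i in range(4)]);print('scriber top',n(b(519,353,.146)))
st()
E
```

```text
unit [[ 0.6317 -0.1282  0.105 ]
 [ 0.6623 -0.2853  0.105 ]
 [ 0.4876 -0.321   0.105 ]
 [ 0.4547 -0.1623  0.105 ]] sizes [np.float64(0.16), np.float64(0.1783), np.float64(0.1621), np.float64(0.1803)]
c [ 0.5591 -0.2242  0.105 ] yaw -1.3723107299362078 -1.3749861992318286
well [ 0.5373 -0.1127  0.04  ] green [ 0.5416 -0.2422  0.118 ]
well in unit [-0.1136  0.0006 -0.065 ] green in unit [ 0.0142 -0.0207  0.013 ]
cup [0.5611 0.3487 0.03  ]
cup [0.5458 0.2546 0.03  ]
cup [0.4442 0.3451 0.03  ]
cup [0.4569 0.2526 0.03  ]
stand [[0.4772 0.1642 0.072 ]
 [0.4777 0.1001 0.072 ]
 [0.4149 0.0989 0.072 ]
 [0.4134 0.165  0.072 ]] [0.4458 0.132  0.072 ] [np.float64(0.0641), np.float64(0.0628), np.float64(0.066), np.float64(0.0638)]
scriber top [0.4472 0.1317 0.146 ]
t 0.1 pos [ 0.281  -0.5577  0.238 ] R [[0.893, 0.45, -0.001], [0.45, -0.893, 0.001], [-0.0, -0.002, -1.0]] q [ 1.14  0.69 -0.19  1.57  0.16  0.9  -0.22] F [-0.59 -0.09  0.18] op 1.0 ff 0.0
```

The measured sizes agree with those given: unit 160 × 179 mm, stand 64 mm, well on the unit's axis. So I turn the tool to the unit's axes (tool y = unit x) and go above the scriber.

```bash
cat >> h.py <<'E'
U=np.array([.5591,-.2242,0]);YAW=-1.3737
def uw(x,y,z): return U+R.from_rotvec([0,0,YAW]).apply([x,y,z])
E
python3 -m jog '[[[0,0,0,0,0,0.13],[0,0,0,0.0,0,0.14],[0,0,0,0,0,0]]]'; python3 -c "
from h import *
st();to([.4465,.132,.2],YAW)"
```

```text
clock: 0.48
tool_pos: [0.2812, -0.5578, 0.2384]
eef_rot: [0.995, 0.099, -0.0, -0.0]
contact_force: [-0.5, -0.8, 0.3]
opening: 0.999
finger_force: 0.0
t 0.47 pos [ 0.2812 -0.5578  0.2384] R [[0.98, 0.197, -0.001], [0.197, -0.98, 0.001], [-0.001, -0.001, -1.0]] q [ 1.09  0.69 -0.12  1.57  0.09  0.89 -0.43] F [-0.49 -0.81  0.35] op 0.999 ff 0.0
shift [ 0.2981 -0.6436  0.0386]
rotvec [-0.0007  0.0007  0.0014]
```

```bash
python3 -m jog '[[[0.045,-0.03,0,0,0,0],[0.05,-0.035,0,0,0,0],[0.05,-0.04,0,0,0,0],[0.04,-0.045,0,0,0,0],[0.03,-0.05,0,0,0,0],[0.02,-0.055,0,0,0,0],[0.02,-0.055,0,0,0,0],[0.01,-0.055,0,0,0,0],[0.01,-0.055,0,0,0,0],[0.01,-0.055,0,0,0,0],[0.01,-0.055,0,0,0,0],[0,-0.05,0.01,0,0,0]]]'; python3 -c "
from h import *
st();to([.4465,.132,.2],YAW)"
```

```text
clock: 1.98
tool_pos: [0.457, 0.0697, 0.2291]
eef_rot: [0.995, 0.1, 0.001, -0.0]
contact_force: [-0.1, 0.2, 0.3]
opening: 0.994
finger_force: 0.0
t 1.98 pos [0.457  0.0697 0.2291] R [[0.98, 0.2, 0.003], [0.2, -0.98, 0.001], [0.003, -0.001, -1.0]] q [-0.22  0.5  -0.04  2.06  0.03  0.59 -1.66] F [-0.13  0.16  0.26] op 0.994 ff 0.0
shift [ 0.002  -0.0631  0.0291]
rotvec [-0.0005 -0.0028  0.004 ]
```

```bash
python3 -m jog '[[[0.001,-0.03,0,0,0,0.002],[0.001,-0.03,0,0,0,0.002],[0,0,0.02,0,-0.002,0],[0,0,0,0,0,0],[0,0,0,0,0,0]]]'; python3 -c "
from h import *
snap('wrist','w1');st();to([.4465,.132,.2],YAW);print(proj('w1',[.4465,.132,.146]),proj('w1',[.4465,.132,.072]))"
```

```text
clock: 2.6
tool_pos: [0.4467, 0.126, 0.209]
eef_rot: [0.995, 0.096, -0.001, 0.0]
contact_force: [-0.5, -0.1, -1.0]
opening: 0.997
finger_force: 0.0
t 2.65 pos [0.4469 0.126  0.2092] R [[0.981, 0.191, -0.001], [0.191, -0.981, -0.0], [-0.001, 0.0, -1.0]] q [-0.36  0.53 -0.03  2.07  0.03  0.54 -1.78] F [ 0.62 -0.43  0.21] op 0.999 ff 0.0
shift [ 0.0008 -0.006   0.0092]
rotvec [ 0.0001  0.0013 -0.0044]
[309.18140698 254.26073584] [311.8993627 221.0703228]
```

View pics/w1.png

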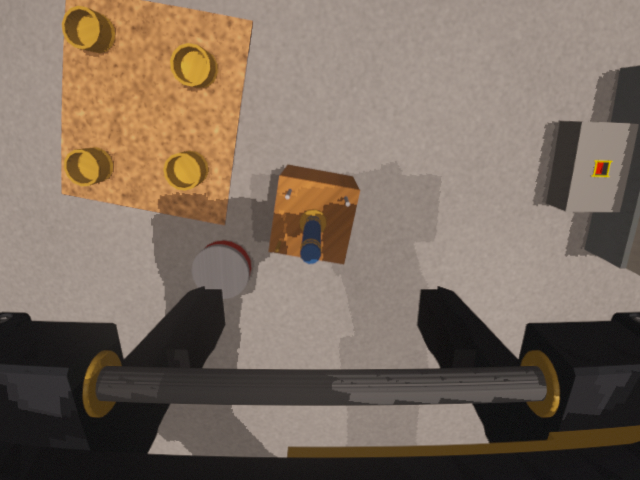

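```bash
python3 -m jog '[[[0.001,-0.006,0.03,0,0,-0.004],[0,0,0.03,0,0,0],[0,0,0.03,0,0,0],[0,0,0.027,0,0,0],[0,0,0,0,0,0]]]'; python3 -m jog '[[[0,0,0,0,0,0],[0,0,0,0,0,0],[0,0,0,0,0,0],[0,0,0,0,0,0],[0,0,0,0,0,0],[0,0,0,0,0,0]]]' 0 50; python3 -c "
from h import *
st();to([.4465,.132,.092],YAW)"
```

```text
clock: 3.28
tool_pos: [0.4456, 0.1319, 0.0909]
eef_rot: [0.995, 0.098, -0.002, 0.0]
contact_force: [-0.4, -0.5, 0.1]
opening: 1.002
finger_force: 0.0
clock: 4.03
tool_pos: [0.446, 0.1325, 0.0917]
eef_rot: [0.995, 0.098, -0.001, 0.0]
contact_force: [0.4, 0.7, -0.3]
opening: 0.336
finger_force: 0.0
t 4.03 pos [0.446  0.1325 0.0917] R [[0.981, 0.196, -0.002], [0.196, -0.981, -0.0], [-0.002, 0.0, -1.0]] q [-0.38  0.76 -0.01  2.16  0.04  0.22 -1.8 ] F [ 0.35  0.74 -0.28] op 0.336 ff 0.0
shift [ 0.0004  0.0005 -0.0003]
rotvec [ 0.0001  0.0021 -0.0002]
```

```bash
python3 -m jog '[[[0,0,0,0,0,0],[0,0,0,0,0,0],[0,0,0,0,0,0],[0,0,0,0,0,0],[0,0,0,0,0,0],[0,0,0,0,0,0]]]' 0 50;  python3 -m jog '[[[0,0,-0.03,0,0,0],[0,0,-0.03,0,0,0],[0,0,-0.03,0,0,0],[0,0,0,0,0,0],[0,0,0,0,0,0]]]'; python3 -c "
from h import *
st();snap('wrist','w2');to([.4465,.132,.17],YAW)"
```

```text
clock: 4.78
tool_pos: [0.4461, 0.1324, 0.0917]
eef_rot: [0.995, 0.098, -0.001, 0.0]
contact_force: [-0.4, -0.4, -1.4]
opening: 0.133
finger_force: 50.0
clock: 5.4
tool_pos: [0.4458, 0.1323, 0.1812]
eef_rot: [0.995, 0.098, -0.001, 0.0]
contact_force: [0.2, 0.4, -0.8]
opening: 0.136
finger_force: 50.0
t 5.4 pos [0.4458 0.1323 0.1812] R [[0.981, 0.196, -0.003], [0.196, -0.981, -0.001], [-0.003, 0.0, -1.0]] q [-0.37  0.58 -0.03  2.1   0.03  0.46 -1.79] F [ 0.23  0.37 -0.8 ] op 0.136 ff 50.0
shift [0.0009 0.0004 0.0109]
rotvec [ 0.0004  0.0037 -0.0001]
```

View pics/w2.png

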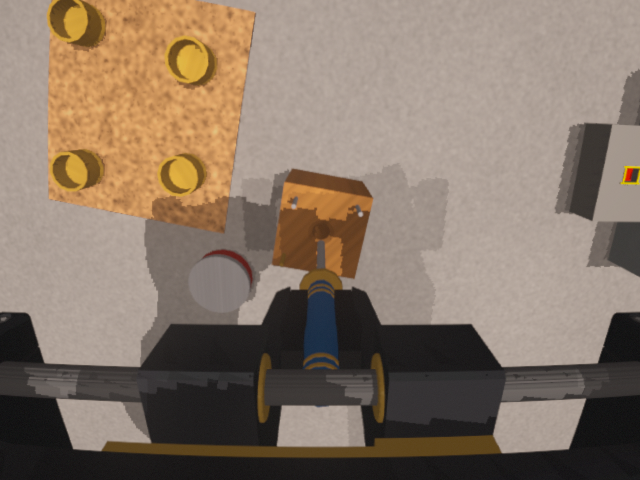

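Scriber gripped; its shaft runs from the collar (321,280) up to the tip, at about (321,238). I'll check the tip closer.

```bash
python3 - <<'E'
from h import *
i=cv2.imread('pics/w2.png')
cv2.imwrite('pics/c3.png',cv2.resize(i[205:295,270:380],None,fx=6,fy=6,interpolation=cv2.INTER_CUBIC))
s=np.array([.4458,.1323,.1812]);M=R.from_quat(get_state()['eef_rot']).as_matrix()
for o in [(0,0,.088),(.003,0,.088),(-.003,0,.088),(0,0,.02)]:print(o,proj('w2',s+M@np.array(o)))
E
```

```text
(0, 0, 0.088) [319.21479487 242.69674331]
(0.003, 0, 0.088) [319.20677457 238.47132442]
(-0.003, 0, 0.088) [319.22278179 246.88993761]
(0, 0, 0.02) [318.70476087 287.2455898 ]
```

View pics/c3.png

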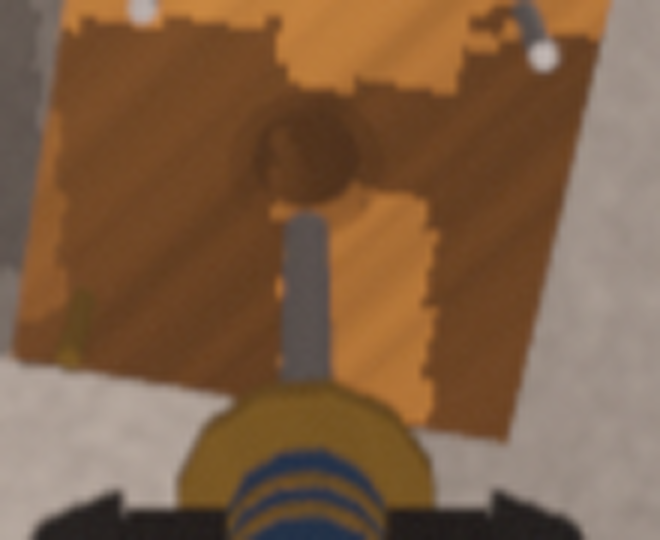

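```bash
python3 -c "
from h import *
to([.5373,-.1127,.150],YAW)"
```

```text
shift [0.0421 0.2582 0.0308]
rotvec [ 0.0004  0.0037 -0.0001]
```

```bash
python3 -m jog '[[[0.006,0.043,0,0,0.002,0],[0.006,0.043,0,0,0.002,0],[0.0075,0.043,0,0,0,0],[0.0075,0.043,0,0,0,0],[0.0075,0.043,0,0,0,0],[0.0075,0.043,0,0,0,0],[0,0,0.015,0,0,0],[0,0,0.015,0,0,0],[0,0,0,0,0,0],[0,0,0,0,0,0],[0,0,0,0,0,0]]]'; python3 - <<'E'
from h import *
s=st();snap('wrist','w3');to([.5373,-.1127,.150],YAW)
i=cv2.imread('pics/w3.png')
M=R.from_quat(s['eef_rot']).as_matrix()
t=proj('w3',s['tool_pos']+M@np.array([0,0,.088]));print('tip',t,'well',proj('w3',[.5373,-.1127,.04]))
u,v=int(t[0])-70,int(t[1])-60;print(u,v)
cv2.imwrite('pics/c4.png',cv2.resize(i[v:v+100,u:u+130],None,fx=6,fy=6,interpolation=cv2.INTER_CUBIC))
E
```

```text
clock: 6.82
tool_pos: [0.5383, -0.1117, 0.1522]
eef_rot: [0.995, 0.099, 0.001, -0.0]
contact_force: [-0.6, 0.4, -0.0]
opening: 0.13
finger_force: 50.0
t 6.83 pos [ 0.5383 -0.1117  0.1522] R [[0.98, 0.197, 0.003], [0.197, -0.98, 0.0], [0.003, 0.0, -1.0]] q [ 0.18  0.71 -0.09  1.88  0.11  0.55 -1.36] F [-0.64  0.44 -0.04] op 0.13 ff 50.0
shift [-0.0011  0.0006  0.0022]
rotvec [ 0.0003 -0.0029  0.0004]
tip [319.14881994 242.54743777] well [320.38006773 233.70481607]
249 182
```

View pics/c4.png

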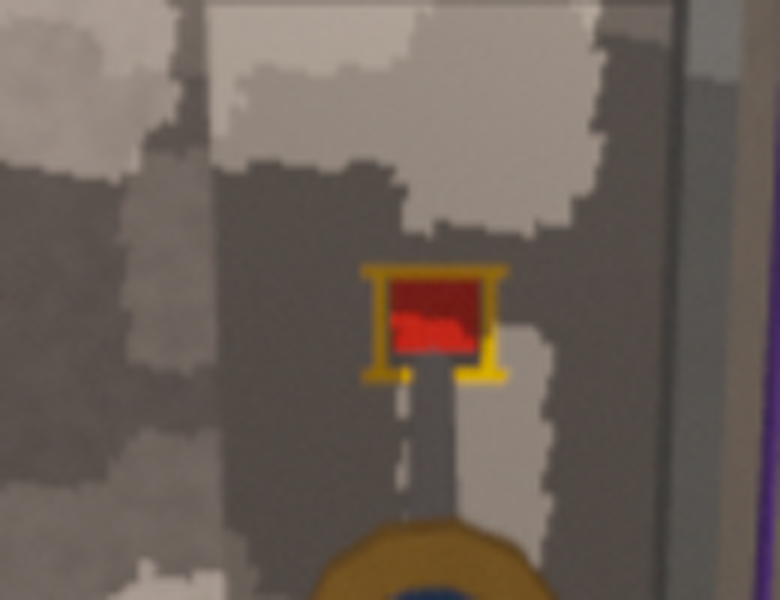

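```bash
python3 -m jog '[[[-0.0016,0,0.01,0,-0.003,0],[0,0,0.01,0,0,0],[0,0,0.01,0,0,0],[0,0,0.003,0,0,0],[0,0,0.002,0,0,0],[0,0,0,0,0,0],[0,0,0,0,0,0]]]'; python3 -m jog '[[[0,0,0.002,0,0,0],[0,0,0.002,0,0,0],[0,0,0,0,0,0],[0,0,0,0,0,0]]]'; python3 -c "
from h import *
st()"
```

```text
clock: 7.75
tool_pos: [0.5364, -0.1126, 0.1171]
eef_rot: [0.995, 0.098, -0.0, 0.0]
contact_force: [-0.9, -0.8, 3.0]
opening: 0.131
finger_force: 50.0
clock: 8.25
tool_pos: [0.5366, -0.1126, 0.1134]
eef_rot: [0.995, 0.098, -0.0, 0.0]
contact_force: [-2.2, 0.4, 9.3]
opening: 0.134
finger_force: 50.0
t 8.25 pos [ 0.5366 -0.1126  0.1134] R [[0.981, 0.195, -0.0], [0.195, -0.981, -0.0], [-0.0, 0.0, -1.0]] q [ 0.17  0.78 -0.08  1.91  0.12  0.46 -1.37] F [-2.2   0.42  9.33] op 0.134 ff 50.0
```

```bash
python3 -m jog '[[[0,-0.005,0,0,0,0],[0,-0.007,0,0,0,0],[0,-0.01,0,0,0,0],[0,-0.01,0,0,0,0],[0,-0.01,0,0,0,0],[0,-0.01,0,0,0,0],[0,-0.01,0,0,0,0],[0,-0.01,0,0,0,0],[0,-0.01,0,0,0,0],[0,0,0,0,0,0]]]';python3 -c "
from h import *
st();to(uw(-.1136-.122-.004,.0006,.114),YAW)"
```

```text
clock: 9.5
tool_pos: [0.5204, -0.0316, 0.1134]
eef_rot: [0.995, 0.099, -0.0, 0.0]
contact_force: [-2.3, 1.1, 10.5]
opening: 0.132
finger_force: 50.0
t 9.5 pos [ 0.5204 -0.0316  0.1134] R [[0.981, 0.197, -0.0], [0.197, -0.981, -0.0], [-0.0, 0.0, -1.0]] q [ 0.    0.75 -0.05  1.99  0.09  0.4  -1.49] F [-2.34  1.14 10.46] op 0.132 ff 50.0
shift [ 0.0008 -0.0431 -0.0006]
rotvec [0.0001 0.0004 0.0007]
```

```bash
python3 -m jog '[[[0,-0.01,0,0,0,0],[0,-0.01,0,0,0,0],[0,-0.01,0,0,0,0],[0,-0.008,0,0,0,0],[0,-0.004,0,0,0,0],[0,-0.002,0,0,0,0],[0,0,0,0,0,0],[0,0,0,0,0,0]]]';python3 -c "
from h import *
st();snap('scene','s2')
i=cv2.imread('pics/s2.png');cv2.imwrite('pics/c5.png',cv2.resize(i[190:370,90:340],None,fx=3.2,fy=3.2))"
```

```text
clock: 10.5
tool_pos: [0.5125, 0.0091, 0.1134]
eef_rot: [0.995, 0.097, 0.0, 0.001]
contact_force: [-1.4, -2.7, 8.5]
opening: 0.132
finger_force: 50.0
t 10.5 pos [0.5125 0.0091 0.1134] R [[0.981, 0.194, 0.001], [0.194, -0.981, -0.002], [0.0, 0.003, -1.0]] q [-0.09  0.75 -0.04  2.02  0.07  0.38 -1.56] F [-1.41 -2.68  8.5 ] op 0.132 ff 50.0
```

View pics/c5.png

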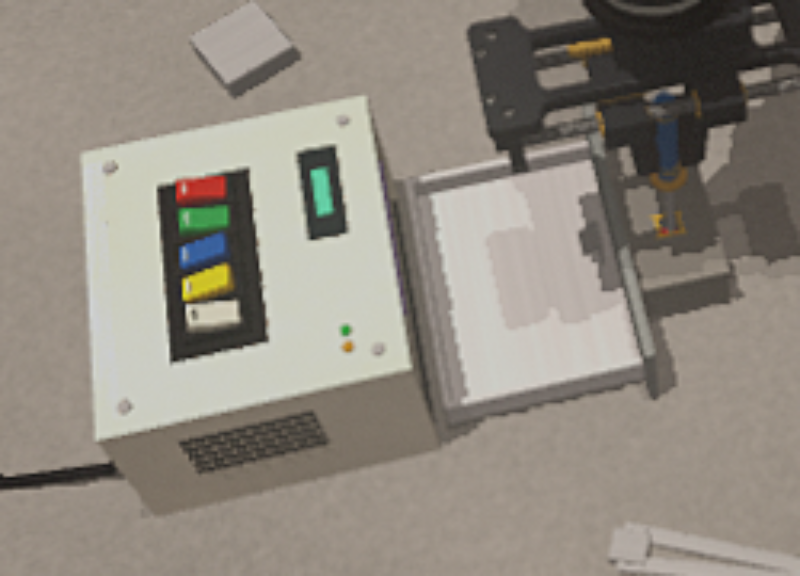

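The tray is out nearly all the way. I'll pull a little more until the stop is felt, then lift out.

```bash
python3 -m jog '[[[0,-0.003,0,0,0,0],[0,-0.002,0,0,0,0],[0,0,0,0,0,0],[0,0,0,0,0,0]]]';python3 -m jog '[[[0,0.004,0,0,0,0],[0,0,-0.01,0,0,0],[0,0,-0.02,0,0,0],[0,0,-0.04,0,0,0],[0,0,0,0,0,0],[0,0,0,0,0,0]]]'; python3 - <<'E'
from h import *
st();snap('top','t2')
i=cv2.imread('pics/t2.png');cv2.imwrite('pics/c6.png',cv2.resize(i[190:290,290:420],None,fx=6,fy=6,interpolation=cv2.INTER_CUBIC))
to([.446,.1325,.19],YAW)
E
```

```text
clock: 11.05
tool_pos: [0.5121, 0.0123, 0.1134]
eef_rot: [0.995, 0.097, 0.001, 0.002]
contact_force: [0.2, -5.8, 7.7]
opening: 0.134
finger_force: 50.1
clock: 11.8
tool_pos: [0.5112, 0.0121, 0.1824]
eef_rot: [0.995, 0.098, -0.001, 0.0]
contact_force: [-0.5, 0.6, -0.8]
opening: 0.133
finger_force: 50.0
t 11.8 pos [0.5112 0.0121 0.1824] R [[0.981, 0.196, -0.002], [0.196, -0.981, -0.0], [-0.002, -0.0, -1.0]] q [-0.08  0.63 -0.05  1.97  0.06  0.55 -1.55] F [-0.5   0.57 -0.8 ] op 0.133 ff 50.0
shift [-0.04   -0.1308 -0.0079]
rotvec [-0.0002  0.0028  0.    ]
```

View pics/c6.png

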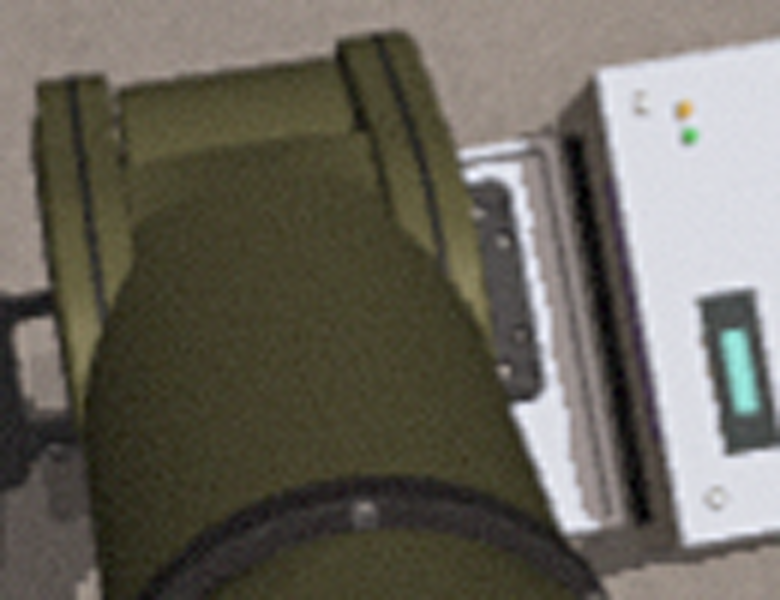

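```bash
python3 -m jog '[[[-0.01,-0.03,-0.008,0,0.0028,0],[-0.01,-0.035,0,0,0,0],[-0.01,-0.035,0,0,0,0],[-0.01,-0.0308,0,0,0,0],[0,0,0,0,0,0],[0,0,0,0,0,0],[0,0,0,0,0,0]]]'; python3 - <<'E'
from h import *
s=st();to([.446,.1325,.092],YAW);snap('wrist','w4')
M=R.from_quat(s['eef_rot']).as_matrix()
t=proj('w4',s['tool_pos']+M@np.array([0,0,.088]));print('tip',t,'hole',proj('w4',[.446,.1325,.072]))
i=cv2.imread('pics/w4.png');u,v=int(t[0])-50,int(t[1])-60;print(u,v)
cv2.imwrite('pics/c7.png',cv2.resize(i[v:v+100,u:u+100],None,fx=6,fy=6,interpolation=cv2.INTER_CUBIC))
E
```

```text
clock: 12.72
tool_pos: [0.4472, 0.1311, 0.1904]
eef_rot: [0.995, 0.097, 0.001, 0.0]
contact_force: [0.0, -0.0, -0.4]
opening: 0.133
finger_force: 50.0
t 12.72 pos [0.4472 0.1311 0.1904] R [[0.981, 0.193, 0.002], [0.193, -0.981, -0.001], [0.001, 0.001, -1.0]] q [-0.37  0.57 -0.02  2.09  0.02  0.48 -1.78] F [ 0.02 -0.01 -0.4 ] op 0.133 ff 50.0
shift [-0.0011 -0.0017  0.0984]
rotvec [ 0.0008 -0.0014 -0.0025]
tip [319.14637034 242.55506933] hole [317.027111   230.77006286]
269 182
```

View pics/c7.png

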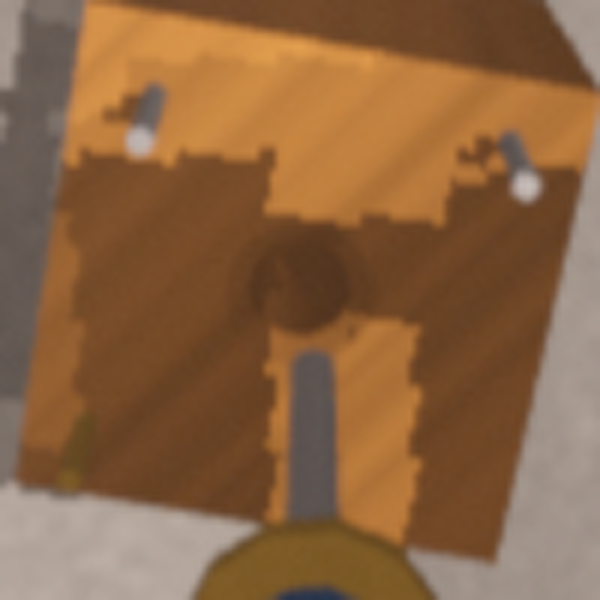

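```bash
python3 -m jog '[[[0.0005,-0.0017,0.005,0,-0.0014,-0.0025],[0,0,0.02,0,0,0],[0,0,0.02,0,0,0],[0,0,0.02,0,0,0],[0,0,0.02,0,0,0],[0,0,0.01,0,0,0],[0,0,0.002,0,0,0],[0,0,0.002,0,0,0],[0,0,0,0,0,0],[0,0,0,0,0,0]]]'; python3 -c "
from h import *
st()"
```

```text
clock: 14.02
tool_pos: [0.4473, 0.1342, 0.0921]
eef_rot: [0.995, 0.099, 0.001, -0.0]
contact_force: [0.5, -0.2, 0.0]
opening: 0.133
finger_force: 50.0
t 14.03 pos [0.4473 0.1342 0.0921] R [[0.98, 0.198, 0.001], [0.198, -0.98, 0.0], [0.001, -0.0, -1.0]] q [-0.38  0.76 -0.01  2.16  0.03  0.22 -1.79] F [ 0.49 -0.17  0.05] op 0.133 ff 50.0
```

```bash
python3 -m jog '[[[0,0,0,0,0,0],[0,0,0,0,0,0],[0,0,0,0,0,0],[0,0,0,0,0,0],[0,0,0,0,0,0]]]' 0.08; python3 -m jog '[[[0,0,0,0,0,0],[0,0,-0.03,0,0,0],[0,0,-0.05,0,0,0],[0,0,-0.05,0,0,0],[0,0,-0.05,0,0,0],[0,0,0,0,0,-0.17],[0,0,0,0,0,-0.17],[0,0,0,0,0,-0.17],[0,0,0,0,0,-0.17],[0,0,0,0,0,-0.17],[0,0,0,0,0,-0.17],[0,0,0,0,0,-0.17]]]'; python3 -m jog '[[[0,0,0,0,0,-0.17],[0,0,0,0,0,-0.17],[0,0,0,0,0,-0.04],[0,0,0,0,0,0]]]'; python3 -c "
from h import *
st();to([.47,.28,.29],YAW+np.pi/2)"
```

```text
clock: 14.65
tool_pos: [0.447, 0.1342, 0.0917]
eef_rot: [0.995, 0.1, 0.0, 0.0]
contact_force: [0.6, -0.3, -0.3]
opening: 0.676
finger_force: 0.0
clock: 16.15
tool_pos: [0.4467, 0.1339, 0.2716]
eef_rot: [0.767, 0.642, -0.0, 0.0]
contact_force: [-0.2, -0.3, -0.6]
opening: 0.906
finger_force: 0.0
clock: 16.65
tool_pos: [0.4468, 0.134, 0.2716]
eef_rot: [0.634, 0.773, 0.0, 0.0]
contact_force: [0.9, 0.7, 0.8]
opening: 0.908
finger_force: 0.0
t 16.65 pos [0.4468 0.134  0.2716] R [[-0.195, 0.981, 0.0], [0.981, 0.195, -0.0], [-0.0, 0.0, -1.0]] q [-0.07  0.47 -0.48  1.97  0.3   0.77 -0.53] F [0.94 0.75 0.82] op 0.908 ff 0.0
shift [ 0.1387  0.0512 -0.0184]
rotvec [ 0.0001  0.     -0.0009]
```

```bash
python3 -m jog '[[[0.045,0.017,-0.006,0,0,0],[0.045,0.017,-0.006,0,0,0],[0.049,0.017,-0.006,0,0,0],[0,0,0,0,0,0],[0,0,0,0,0,0],[0,0,0,0,0,0]]]'; cat >> h.py <<'E'
def cups(f,z=.030):
    d=snap('wrist',f);i=d['frame'].astype(int);b=cv2.cvtColor(d['frame'],cv2.COLOR_RGB2HSV)
    m=((b[...,0]>=20)&(b[...,0]<=32)&(b[...,1]>120)&(b[...,2]>40)).astype(np.uint8)
    m=cv2.morphologyEx(m,cv2.MORPH_CLOSE,np.ones((5,5)))
    n,l,s,c=cv2.connectedComponentsWithStats(m);out=[]
    for k in range(1,n):
        if s[k,4]>250: out.append((s[k].tolist(),np.round(px(f,s[k,0]+s[k,2]/2,s[k,1]+s[k,3]/2,z-.004),4).tolist()));print(out[-1])
E
python3 -c "
from h import *
st();cups('w5')"
```

```text
clock: 17.4
tool_pos: [0.4696, 0.2787, 0.2895]
eef_rot: [0.635, 0.773, -0.001, 0.001]
contact_force: [-0.4, -0.5, 0.4]
opening: 0.905
finger_force: 0.0
t 17.4 pos [0.4696 0.2787 0.2895] R [[-0.195, 0.981, 0.0], [0.981, 0.195, -0.002], [-0.002, -0.0, -1.0]] q [-0.33  0.55 -0.47  1.73  0.3   0.93 -0.73] F [-0.43 -0.54  0.36] op 0.905 ff 0.0
([402, 129, 32, 31, 736], [0.5632, 0.3503, 0.026])
([513, 141, 22, 15, 293], [0.682, 0.3712, 0.026])
([293, 196, 29, 29, 530], [0.4583, 0.2534, 0.026])
([370, 210, 29, 28, 501], [0.5492, 0.255, 0.026])
```

View pics/w5.png

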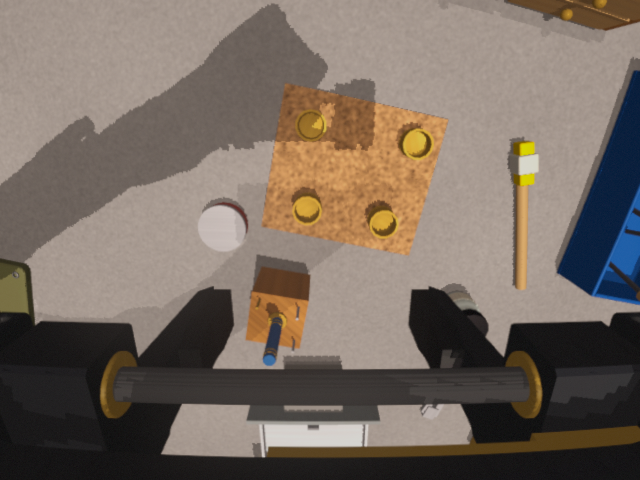

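Wrist view: all four cups at (311,124), (417,144), (307,210) and (383,223), with the scriber upright in its stand at (275,335). They match the first estimates. I'll check the tray's inside edges by computation and go to the first cup.

```bash
python3 -c "
from h import *
inv=lambda p:np.round(R.from_rotvec([0,0,-YAW]).apply(p-U),4)
for u,v in [(545,180),(575,350),(600,480)]: print('back edge',inv(px('t2',290+u/6,190+v/6,.012)))
print('plate top front',inv(px('w5',313,407,.057)),inv(px('w5',313,420,.057)),'L/R',inv(px('w5',248,414,.057)),inv(px('w5',379,414,.057)),'hook',inv(px('w5',313,427,.04)))
to([.4575,.253,.06],YAW+np.pi/2)"
```

```text
back edge [-0.0904  0.0621  0.012 ]
back edge [-0.0909 -0.0082  0.012 ]
back edge [-0.0905 -0.0616  0.012 ]
plate top front [-0.232  -0.0006  0.057 ] [-0.2097 -0.0008  0.057 ] L/R [-0.2193 -0.0869  0.057 ] [-0.2194  0.0866  0.057 ] hook [-0.1795 -0.0014  0.04  ]
shift [-0.0226 -0.0169  0.2296]
rotvec [-0.0001  0.0014 -0.0011]
```

```bash
python3 -m jog '[[[-0.0113,-0.0085,0.03,0,0,0],[-0.0113,-0.0085,0.04,0,0,0],[0,0,0.04,0,0,0],[0,0,0.04,0,0,0],[0,0,0.04,0,0,0],[0,0,0.03,0,0,0],[0,0,0,0,0,0],[0,0,0,0,0,0],[0,0,0,0,0,0]]]' 0.062; python3 -c "
from h import *
st();cups('w6');to([.4575,.253,.008],YAW+np.pi/2)"
```

```text
clock: 18.58
tool_pos: [0.4583, 0.2553, 0.0711]
eef_rot: [0.634, 0.773, 0.001, 0.0]
contact_force: [0.2, -0.5, 0.7]
opening: 0.704
finger_force: 0.0
t 18.57 pos [0.4583 0.2553 0.0711] R [[-0.197, 0.98, 0.003], [0.98, 0.197, 0.002], [0.001, 0.003, -1.0]] q [-0.44  0.84 -0.25  1.99  0.54  0.37 -0.92] F [ 0.23 -0.48  0.72] op 0.704 ff 0.0
([297, 54, 69, 72, 2855], [0.4445, 0.3477, 0.026])
([527, 103, 61, 66, 1933], [0.5643, 0.3509, 0.026])
([297, 253, 44, 26, 832], [0.4566, 0.2556, 0.026])
([445, 270, 57, 52, 1273], [0.5494, 0.2543, 0.026])
([290, 272, 60, 26, 307], [0.4595, 0.2441, 0.026])
shift [-0.0021 -0.0013  0.063 ]
rotvec [ 0.0026 -0.0009  0.0008]
```

```bash
python3 -m jog '[[[-0.0015,-0.001,0.02,0.0026,-0.001,0],[-0.0015,0,0.02,0,0,0],[0,0,0.015,0,0,0],[0,0,0.008,0,0,0],[0,0,0,0,0,0],[0,0,0,0,0,0]]]'; python3 -m jog '[[[0,0,0,0,0,0],[0,0,0,0,0,0],[0,0,0,0,0,0],[0,0,0,0,0,0],[0,0,0,0,0,0],[0,0,0,0,0,0]]]' 0.02 20; python3 -c "
from h import *
st()"
```

```text
clock: 19.38
tool_pos: [0.4572, 0.252, 0.0072]
eef_rot: [0.634, 0.774, -0.001, -0.0]
contact_force: [0.8, 0.0, -0.1]
opening: 0.703
finger_force: 0.0
clock: 20.12
tool_pos: [0.4571, 0.2519, 0.0069]
eef_rot: [0.634, 0.774, -0.001, -0.0]
contact_force: [-1.5, 0.2, 2.0]
opening: 0.38
finger_force: 20.0
t 20.12 pos [0.4571 0.2519 0.0069] R [[-0.197, 0.98, -0.002], [0.98, 0.197, -0.001], [-0.001, -0.002, -1.0]] q [-0.5   0.95 -0.15  2.01  0.59  0.23 -0.97] F [-1.5   0.25  2.05] op 0.38 ff 20.0
```

```bash
python3 -m jog '[[[0,0,-0.02,0,0,0],[0,0,-0.04,0,0,0],[0,0,-0.05,0,0,0],[0,0,-0.05,0,0,0],[0,0,0,0,0,0]]]'; python3 -c "
from h import *
st();to(uw(-.122,.033,.165),YAW+np.pi/2)"
```

```text
clock: 20.75
tool_pos: [0.4589, 0.2533, 0.1697]
eef_rot: [0.634, 0.774, 0.002, 0.001]
contact_force: [0.8, 0.5, -0.5]
opening: 0.378
finger_force: 20.0
t 20.75 pos [0.4589 0.2533 0.1697] R [[-0.197, 0.98, 0.004], [0.98, 0.197, 0.003], [0.002, 0.004, -1.0]] q [-0.35  0.68 -0.4   1.93  0.44  0.61 -0.84] F [ 0.85  0.46 -0.51] op 0.378 ff 20.0
shift [-0.3659  0.0374  0.0042]
rotvec [ 0.0039 -0.0018  0.0009]
```

```bash
python3 -m jog '[[[-0.035,0.004,0,0.002,-0.001,0],[-0.045,0.0045,0,0.002,-0.001,0],[-0.045,0.0045,0,0,0,0],[-0.045,0.0045,0,0,0,0],[-0.045,0.0045,0,0,0,0],[-0.045,0.0045,0,0,0,0],[-0.045,0.0045,0,0,0,0],[-0.04,0.004,0,0,0,0],[-0.02,0.002,0,0,0,0],[0,0,0,0,0,0],[0,0,0,0,0,0],[0,0,0,0,0,0]]]'; python3 -c "
from h import *
st();to(uw(-.122,.033,.018),YAW+np.pi/2)"
```

```text
clock: 22.25
tool_pos: [0.5652, -0.0966, 0.1673]
eef_rot: [0.632, 0.775, -0.003, -0.001]
contact_force: [-1.1, 0.7, -1.5]
opening: 0.383
finger_force: 20.0
t 22.25 pos [ 0.5652 -0.0966  0.1673] R [[-0.2, 0.98, -0.006], [0.98, 0.2, -0.003], [-0.002, -0.007, -1.0]] q [ 0.37  0.75 -0.48  1.78  0.49  0.74 -0.18] F [-1.08  0.69 -1.55] op 0.383 ff 20.0
shift [-0.0016  0.0031  0.1493]
rotvec [-0.0067  0.0021  0.0042]
```

```bash
python3 -m jog '[[[-0.0016,0.003,0.02,-0.0067,0.002,0.004],[0,0,0.03,0,0,0],[0,0,0.03,0,0,0],[0,0,0.03,0,0,0],[0,0,0.02,0,0,0],[0,0,0.005,0,0,0],[0,0,0,0,0,0],[0,0,0,0,0,0]]]'; python3 -c "
from h import *
st();to(uw(-.122,.033,.0175),YAW+np.pi/2)"
```

```text
clock: 23.25
tool_pos: [0.5695, -0.0995, 0.0335]
eef_rot: [0.635, 0.773, 0.0, 0.001]
contact_force: [0.9, -0.2, -0.1]
opening: 0.378
finger_force: 20.0
t 23.25 pos [ 0.5695 -0.0995  0.0335] R [[-0.194, 0.981, 0.002], [0.981, 0.194, -0.001], [-0.001, 0.002, -1.0]] q [ 0.28  0.95 -0.33  1.83  0.64  0.46 -0.3 ] F [ 0.91 -0.17 -0.1 ] op 0.378 ff 20.0
shift [ 0.0017 -0.0016  0.016 ]
rotvec [ 0.0022  0.0014 -0.0023]
```

```bash
python3 -m jog '[[[0.0017,-0.0016,0.008,0.002,0.001,-0.002],[0,0,0.006,0,0,0],[0,0,0.002,0,0,0],[0,0,0,0,0,0],[0,0,0,0,0,0]]]'; python3 -c "
from h import *
st()"
```

```text
clock: 23.88
tool_pos: [0.5664, -0.0983, 0.0169]
eef_rot: [0.634, 0.773, -0.001, -0.001]
contact_force: [-1.6, 0.4, 6.0]
opening: 0.379
finger_force: 20.0
t 23.88 pos [ 0.5664 -0.0983  0.0169] R [[-0.195, 0.981, -0.002], [0.981, 0.195, -0.001], [-0.0, -0.002, -1.0]] q [ 0.27  0.97 -0.31  1.84  0.65  0.43 -0.32] F [-1.55  0.43  5.97] op 0.379 ff 20.0
```

```bash
python3 -m jog '[[[0,0,0,0,0,0],[0,0,0,0,0,0],[0,0,0,0,0,0],[0,0,0,0,0,0],[0,0,-0.02,0,0,0],[0,0,-0.04,0,0,0],[0,0,-0.05,0,0,0],[0,0,-0.05,0,0,0],[0,0,0,0,0,0]]]' 0.044; python3 -c "
from h import *
st();cups('w7',.04);to([.549,.2545,.165],YAW+np.pi/2)"
```

```text
clock: 25.0
tool_pos: [0.5697, -0.0982, 0.1803]
eef_rot: [0.634, 0.773, 0.002, 0.003]
contact_force: [0.6, -0.4, -0.0]
opening: 0.501
finger_force: 0.0
t 25.0 pos [ 0.5697 -0.0982  0.1803] R [[-0.195, 0.981, 0.007], [0.981, 0.195, -0.001], [-0.002, 0.006, -1.0]] q [ 0.38  0.74 -0.5   1.77  0.49  0.76 -0.17] F [ 0.63 -0.39 -0.03] op 0.501 ff 0.0
([578, 93, 62, 173, 5277], [0.7995, -0.017, 0.036])
([296, 197, 40, 40, 895], [0.5657, -0.0969, 0.036])
([290, 412, 20, 28, 522], [0.5917, -0.3181, 0.036])
shift [0.3499 0.0501 0.0127]
rotvec [ 0.0019  0.0012 -0.0009]
```

```bash
python3 -m jog '[[[0.03,0.006,0,0.002,0.001,0],[0.045,0.006,0,0,0,0],[0.045,0.006,0,0,0,0],[0.045,0.006,0,0,0,0],[0.045,0.006,0,0,0,0],[0.045,0.006,0,0,0,0],[0.045,0.006,0,0,0,0],[0.035,0.006,0.02,0,0,0],[0.015,0.002,0.04,0,0,0],[0,0,0.04,0,0,0],[0,0,0,0,0,0],[0,0,0,0,0,0]]]' 0.062; python3 -c "
from h import *
st();cups('w8');to([.549,.2545,.007],YAW+np.pi/2)"
```

```text
clock: 26.55
tool_pos: [0.5476, 0.2546, 0.0769]
eef_rot: [0.634, 0.773, -0.001, -0.001]
contact_force: [0.6, -0.5, 0.3]
opening: 0.703
finger_force: 0.0
t 26.55 pos [0.5476 0.2546 0.0769] R [[-0.195, 0.981, -0.004], [0.981, 0.195, 0.0], [0.001, -0.004, -1.0]] q [-0.31  0.9  -0.37  1.74  0.52  0.6  -0.78] F [ 0.64 -0.51  0.3 ] op 0.703 ff 0.0
([121, 20, 54, 62, 1202], [0.4399, 0.3491, 0.026])
([356, 59, 67, 71, 3139], [0.5629, 0.3512, 0.026])
([582, 95, 48, 29, 1247], [0.6787, 0.3698, 0.026])
([580, 161, 47, 26, 1001], [0.6912, 0.3372, 0.026])
([301, 247, 43, 25, 758], [0.5472, 0.2568, 0.026])
([294, 265, 58, 26, 297], [0.5498, 0.2454, 0.026])
shift [-0.0006  0.0009  0.0707]
rotvec [-0.0019 -0.0014 -0.0012]
```

```bash
python3 -m jog '[[[-0.0005,0.001,0.02,-0.002,-0.001,-0.001],[0,0,0.02,0,0,0],[0,0,0.02,0,0,0],[0,0,0.01,0,0,0],[0,0,0,0,0,0],[0,0,0,0,0,0]]]'; python3 -m jog '[[[0,0,0,0,0,0],[0,0,0,0,0,0],[0,0,0,0,0,0],[0,0,0,0,0,0],[0,0,0,0,0,0],[0,0,-0.0005,0,0,0]]]' 0.02 20; python3 -m jog '[[[0,0,-0.02,0,0,0],[0,0,-0.04,0,0,0],[0,0,-0.05,0,0,0],[0,0,-0.05,0,0,0],[0,0,0,0,0,0]]]';  python3 -c "
from h import *
st();to(uw(-.122,-.033,.165),YAW+np.pi/2)"
```

```text
clock: 27.35
tool_pos: [0.5487, 0.2548, 0.007]
eef_rot: [0.634, 0.773, -0.0, -0.0]
contact_force: [0.8, 0.8, 0.0]
opening: 0.707
finger_force: 0.0
clock: 28.1
tool_pos: [0.5482, 0.2544, 0.007]
eef_rot: [0.634, 0.773, -0.001, -0.001]
contact_force: [-0.7, -0.5, -1.0]
opening: 0.381
finger_force: 20.0
clock: 28.72
tool_pos: [0.5509, 0.2563, 0.1724]
eef_rot: [0.634, 0.773, 0.004, 0.001]
contact_force: [-0.0, -1.3, -1.0]
opening: 0.384
finger_force: 20.0
t 28.73 pos [0.5509 0.2563 0.1724] R [[-0.196, 0.981, 0.007], [0.981, 0.196, 0.005], [0.003, 0.007, -1.0]] q [-0.26  0.77 -0.45  1.68  0.44  0.78 -0.72] F [-0.04 -1.28 -1.05] op 0.384 ff 20.0
shift [-0.3508 -0.1192  0.0054]
rotvec [ 0.0074 -0.0033  0.0002]
```

```bash
python3 -m jog '[[[-0.03,-0.01,0,0.003,-0.001,0],[-0.043,-0.015,0,0.003,-0.001,0],[-0.043,-0.015,0,0,0,0],[-0.043,-0.015,0,0,0,0],[-0.043,-0.015,0,0,0,0],[-0.043,-0.015,0,0,0,0],[-0.043,-0.015,0,0,0,0],[-0.04,-0.014,0,0,0,0],[-0.023,-0.005,0.02,0,0,0],[0,0,0.04,0,0,0],[0,0,0,0,0,0],[0,0,0,0,0,0]]]'; python3 -c "
from h import *
st();to(uw(-.122,-.033,.025),YAW+np.pi/2)"
```

```text
clock: 30.22
tool_pos: [0.5007, -0.1119, 0.1087]
eef_rot: [0.633, 0.774, -0.003, -0.002]
contact_force: [0.2, 0.6, -0.7]
opening: 0.374
finger_force: 20.0
t 30.23 pos [ 0.5007 -0.1119  0.1087] R [[-0.198, 0.98, -0.007], [0.98, 0.198, -0.003], [-0.001, -0.007, -1.0]] q [ 0.37  0.78 -0.4   2.    0.63  0.49 -0.29] F [ 0.21  0.61 -0.71] op 0.374 ff 20.0
shift [0.0005 0.0029 0.0837]
rotvec [-0.0073  0.0011  0.0025]
```

```bash
python3 -m jog '[[[0.0005,0.002,0.02,-0.0073,0.001,0.0025],[0,0,0.03,0,0,0],[0,0,0.025,0,0,0],[0,0,0,0,0,0],[0,0,0,0,0,0]]]'; python3 -c "
from h import *
st();to(uw(-.122,-.033,.0175),YAW+np.pi/2)"
```

```text
clock: 30.85
tool_pos: [0.5031, -0.1121, 0.0348]
eef_rot: [0.635, 0.773, 0.0, 0.001]
contact_force: [0.6, -1.1, -1.1]
opening: 0.377
finger_force: 20.0
t 30.85 pos [ 0.5031 -0.1121  0.0348] R [[-0.194, 0.981, 0.002], [0.981, 0.194, -0.001], [-0.001, 0.002, -1.0]] q [ 0.28  0.9  -0.26  2.03  0.74  0.3  -0.39] F [ 0.61 -1.14 -1.11] op 0.377 ff 20.0
shift [ 0.0011 -0.0001  0.0173]
rotvec [ 0.002   0.0014 -0.0015]
```

```bash
python3 -m jog '[[[0.001,0,0.008,0.002,0.001,-0.001],[0,0,0.006,0,0,0],[0,0,0.0035,0,0,0],[0,0,0,0,0,0],[0,0,0,0,0,0]]]'; python3 -m jog '[[[0,0,0,0,0,0],[0,0,0,0,0,0],[0,0,0,0,0,0],[0,0,0,0,0,0],[0,0,-0.02,0,0,0],[0,0,-0.04,0,0,0],[0,0,-0.05,0,0,0],[0,0,-0.05,0,0,0],[0,0,0,0,0,0]]]' 0.044; python3 -c "
from h import *
st();cups('w9',.04);to([.563,.3505,.165],YAW+np.pi/2)"
```

```text
clock: 31.48
tool_pos: [0.5019, -0.1116, 0.0166]
eef_rot: [0.634, 0.773, -0.001, -0.0]
contact_force: [-0.8, -0.5, 7.7]
opening: 0.376
finger_force: 20.0
clock: 32.6
tool_pos: [0.5045, -0.1115, 0.1792]
eef_rot: [0.635, 0.773, 0.001, 0.002]
contact_force: [-0.1, 0.2, 0.6]
opening: 0.501
finger_force: 0.0
t 32.6 pos [ 0.5045 -0.1115  0.1792] R [[-0.194, 0.981, 0.005], [0.981, 0.194, -0.001], [-0.002, 0.005, -1.0]] q [ 0.45  0.68 -0.52  1.95  0.54  0.65 -0.22] F [-0.1   0.18  0.64] op 0.501 ff 0.0
([297, 198, 40, 40, 903], [0.5012, -0.1107, 0.036])
([378, 199, 40, 38, 835], [0.5662, -0.0979, 0.036])
([379, 411, 23, 29, 572], [0.6174, -0.3129, 0.036])
shift [0.4418 0.1486 0.0119]
rotvec [ 0.0009  0.0013 -0.0017]
```

```bash
python3 -m jog '[[[0.035,0.012,0,0.001,0.001,-0.002],[0.045,0.015,0,0,0,0],[0.045,0.015,0,0,0,0],[0.045,0.015,0,0,0,0],[0.045,0.015,0,0,0,0],[0.045,0.015,0,0,0,0],[0.045,0.015,0,0,0,0],[0.045,0.015,0,0,0,0],[0.045,0.015,0,0,0,0],[0.03,0.01,0.01,0,0,0],[0.015,0.006,0.04,0,0,0],[0,0,0.04,0,0,0]]]' 0.062; python3 -m jog '[[[0,0,0,0,0,0],[0,0,0,0,0,0],[0,0,0,0,0,0]]]'; python3 -c "
from h import *
st();cups('w10');to([.563,.3505,.007],YAW+np.pi/2)"
```

```text
clock: 34.15
tool_pos: [0.5593, 0.3508, 0.083]
eef_rot: [0.633, 0.774, -0.001, -0.002]
contact_force: [0.3, -0.4, -0.7]
opening: 0.703
finger_force: 0.0
clock: 34.52
tool_pos: [0.5615, 0.3496, 0.0876]
eef_rot: [0.634, 0.773, 0.0, -0.001]
contact_force: [0.0, -0.1, 0.3]
opening: 0.706
finger_force: 0.0
t 34.52 pos [0.5615 0.3496 0.0876] R [[-0.196, 0.981, -0.001], [0.981, 0.196, 0.002], [0.002, -0.001, -1.0]] q [-0.41  0.95 -0.41  1.55  0.5   0.75 -0.84] F [ 0.01 -0.08  0.35] op 0.706 ff 0.0
([500, 237, 38, 32, 1002], [0.6803, 0.3753, 0.026])
([296, 239, 56, 43, 1114], [0.5632, 0.3472, 0.026])
([501, 292, 35, 24, 528], [0.6932, 0.3418, 0.026])
shift [0.0005 0.0017 0.0806]
rotvec [-0.0006 -0.002   0.0004]
```

```bash
python3 -m jog '[[[0,0.0015,0.02,0,-0.002,0],[0,0,0.025,0,0,0],[0,0,0.025,0,0,0],[0,0,0.0105,0,0,0],[0,0,0,0,0,0],[0,0,0,0,0,0]]]'; python3 -m jog '[[[0,0,0,0,0,0],[0,0,0,0,0,0],[0,0,0,0,0,0],[0,0,0,0,0,0],[0,0,0,0,0,0],[0,0,0,0,0,0]]]' 0.02 20; python3 -m jog '[[[0,0,-0.02,0,0,0],[0,0,-0.04,0,0,0],[0,0,-0.05,0,0,0],[0,0,-0.05,0,0,0],[0,0,0,0,0,0]]]';  python3 -c "
from h import *
st();to(uw(-.167,.033,.165),YAW+np.pi/2)"
```

```text
clock: 35.33
tool_pos: [0.5622, 0.3497, 0.0061]
eef_rot: [0.634, 0.774, -0.001, -0.001]
contact_force: [-0.6, -0.2, -0.3]
opening: 0.704
finger_force: 0.0
clock: 36.08
tool_pos: [0.5621, 0.3495, 0.0058]
eef_rot: [0.634, 0.774, -0.001, -0.0]
contact_force: [0.7, -0.1, 3.5]
opening: 0.381
finger_force: 20.0
clock: 36.7
tool_pos: [0.5642, 0.3518, 0.1711]
eef_rot: [0.634, 0.773, 0.003, 0.0]
contact_force: [0.2, 0.5, -1.6]
opening: 0.375
finger_force: 20.0
t 36.7 pos [0.5642 0.3518 0.1711] R [[-0.197, 0.98, 0.004], [0.98, 0.197, 0.004], [0.004, 0.005, -1.0]] q [-0.39  0.85 -0.46  1.5   0.44  0.9  -0.8 ] F [ 0.15  0.51 -1.64] op 0.375 ff 20.0
shift [-0.3968 -0.0851  0.0042]
rotvec [ 0.0051 -0.0036  0.0008]
```

```bash
python3 -m jog '[[[-0.035,-0.008,0,0.005,-0.003,0],[-0.042,-0.009,0,0,0,0],[-0.042,-0.009,0,0,0,0],[-0.042,-0.009,0,0,0,0],[-0.042,-0.009,0,0,0,0],[-0.042,-0.009,0,0,0,0],[-0.042,-0.009,0,0,0,0],[-0.042,-0.009,0,0,0,0],[-0.042,-0.009,0,0,0,0],[-0.026,-0.005,0.01,0,0,0],[0,0,0.04,0,0,0],[0,0,0,0,0,0]]]'; python3 -m jog '[[[0,0,0,0,0,0],[0,0,0,0,0,0]]]'; python3 -c "
from h import *
st();to(uw(-.167,.033,.035),YAW+np.pi/2)"
```

```text
clock: 38.2
tool_pos: [0.5537, -0.0572, 0.1153]
eef_rot: [0.634, 0.774, -0.007, -0.004]
contact_force: [-0.4, -0.1, -0.5]
opening: 0.378
finger_force: 20.0
clock: 38.45
tool_pos: [0.5575, -0.0559, 0.1189]
eef_rot: [0.633, 0.774, -0.004, -0.0]
contact_force: [0.7, 0.3, -1.0]
opening: 0.379
finger_force: 20.0
t 38.45 pos [ 0.5575 -0.0559  0.1189] R [[-0.198, 0.98, -0.005], [0.98, 0.198, -0.005], [-0.004, -0.006, -1.0]] q [ 0.28  0.81 -0.45  1.85  0.59  0.62 -0.34] F [ 0.69  0.25 -0.99] op 0.379 ff 20.0
shift [0.002  0.0021 0.0839]
rotvec [-0.006   0.0042  0.0019]
```

```bash
python3 -m jog '[[[0.002,0.0015,0.02,-0.006,0.004,0.002],[0,0,0.02,0,0,0],[0,0,0.02,0,0,0],[0,0,0,0,0,0],[0,0,0,0,0,0],[0,0,0,0,0,0]]]'; python3 -c "
from h import *
st();to(uw(-.167,.033,.035),YAW+np.pi/2)"
```

```text
clock: 39.2
tool_pos: [0.5583, -0.0544, 0.0587]
eef_rot: [0.635, 0.773, -0.0, 0.0]
contact_force: [0.6, 0.0, -1.1]
opening: 0.377
finger_force: 20.0
t 39.2 pos [ 0.5583 -0.0544  0.0587] R [[-0.195, 0.981, -0.0], [0.981, 0.195, -0.0], [-0.0, -0.0, -1.0]] q [ 0.23  0.9  -0.38  1.88  0.66  0.49 -0.41] F [ 0.61  0.03 -1.09] op 0.377 ff 20.0
shift [0.0004 0.0006 0.0237]
rotvec [-0.0003  0.0004 -0.0011]
```

```bash
python3 -m jog '[[[0,0,0.015,0,0,0],[0,0,0.015,0,0,0],[0,0,0.009,0,0,0],[0,0,0.004,0,0,0],[0,0,0,0,0,0],[0,0,0,0,0,0]]]'; python3 -c "
from h import *
st()"; python3 -m jog '[[[0,0,0,0,0,0],[0,0,0,0,0,0],[0,0,0,0,0,0],[0,0,0,0,0,0],[0,0,-0.02,0,0,0],[0,0,-0.04,0,0,0],[0,0,-0.05,0,0,0],[0,0,-0.05,0,0,0],[0,0,0,0,0,0]]]' 0.044; python3 -c "
from h import *
st();cups('w11',.04);to([.4443,.346,.165],YAW+np.pi/2)"
```

```text
clock: 39.95
tool_pos: [0.5565, -0.0545, 0.0153]
eef_rot: [0.634, 0.773, -0.002, -0.001]
contact_force: [-3.7, 0.6, 11.9]
opening: 0.38
finger_force: 20.0
t 39.95 pos [ 0.5565 -0.0545  0.0153] R [[-0.195, 0.981, -0.003], [0.981, 0.195, -0.001], [-0.001, -0.004, -1.0]] q [ 0.2   0.97 -0.31  1.89  0.71  0.4  -0.46] F [-3.73  0.58 11.92] op 0.38 ff 20.0
clock: 41.08
tool_pos: [0.5603, -0.0542, 0.1782]
eef_rot: [0.635, 0.773, 0.002, 0.002]
contact_force: [0.7, 0.3, -0.7]
opening: 0.502
finger_force: 0.0
t 41.08 pos [ 0.5603 -0.0542  0.1782] R [[-0.194, 0.981, 0.006], [0.981, 0.194, -0.0], [-0.001, 0.006, -1.0]] q [ 0.32  0.73 -0.53  1.81  0.52  0.74 -0.29] F [ 0.67  0.27 -0.69] op 0.502 ff 0.0
([569, 131, 71, 181, 6472], [0.7997, -0.0078, 0.036])
([295, 199, 41, 40, 883], [0.556, -0.054, 0.036])
([299, 252, 37, 36, 634], [0.5662, -0.0979, 0.036])
([228, 255, 30, 20, 403], [0.5032, -0.1056, 0.036])
shift [ 0.4152 -0.0344  0.0106]
rotvec [ 0.0012  0.001  -0.0016]
```

```bash
python3 -m jog '[[[0.035,-0.003,0,0.001,0.001,-0.002],[0.045,-0.004,0,0,0,0],[0.045,-0.004,0,0,0,0],[0.045,-0.004,0,0,0,0],[0.045,-0.004,0,0,0,0],[0.045,-0.004,0,0,0,0],[0.045,-0.003,0,0,0,0],[0.045,-0.003,0,0,0,0],[0.04,-0.003,0,0,0,0],[0.025,-0.002,0.01,0,0,0],[0,0,0.04,0,0,0],[0,0,0.03,0,0,0]]]' 0.062; python3 -m jog '[[[0,0,0,0,0,0],[0,0,0,0,0,0],[0,0,0,0,0,0]]]'; python3 -c "
from h import *
st();cups('w12');to([.4443,.346,.007],YAW+np.pi/2)"
```

```text
clock: 42.62
tool_pos: [0.4413, 0.3449, 0.0921]
eef_rot: [0.633, 0.774, -0.003, -0.001]
contact_force: [-0.6, -1.0, -0.6]
opening: 0.705
finger_force: 0.0
clock: 43.0
tool_pos: [0.4432, 0.3462, 0.0961]
eef_rot: [0.634, 0.773, 0.0, -0.001]
contact_force: [0.7, -0.2, -0.6]
opening: 0.704
finger_force: 0.0
t 43.0 pos [0.4432 0.3462 0.0961] R [[-0.196, 0.981, -0.002], [0.981, 0.196, 0.002], [0.002, -0.002, -1.0]] q [-0.53  0.84 -0.37  1.86  0.54  0.54 -1.06] F [ 0.68 -0.2  -0.56] op 0.704 ff 0.0
([297, 232, 54, 46, 1184], [0.4448, 0.3442, 0.026])
shift [-0.0006  0.0012  0.0891]
rotvec [-0.0015 -0.002   0.0006]
```

```bash
python3 -m jog '[[[-0.001,0.001,0.025,-0.001,-0.002,0],[0,0,0.025,0,0,0],[0,0,0.025,0,0,0],[0,0,0.013,0,0,0],[0,0,0,0,0,0],[0,0,0,0,0,0]]]'; python3 -m jog '[[[0,0,0,0,0,0],[0,0,0,0,0,0],[0,0,0,0,0,0],[0,0,0,0,0,0],[0,0,0,0,0,0],[0,0,0,0,0,0]]]' 0.02 20; python3 -m jog '[[[0,0,-0.02,0,0,0],[0,0,-0.04,0,0,0],[0,0,-0.05,0,0,0],[0,0,-0.05,0,0,0],[0,0,0,0,0,0]]]';  python3 -c "
from h import *
st();to(uw(-.167,-.033,.165),YAW+np.pi/2)"
```

```text
clock: 43.8
tool_pos: [0.444, 0.3454, 0.0079]
eef_rot: [0.634, 0.773, -0.0, -0.0]
contact_force: [0.0, 0.7, 0.2]
opening: 0.7
finger_force: 0.0
clock: 44.55
tool_pos: [0.4438, 0.345, 0.0073]
eef_rot: [0.634, 0.774, -0.001, -0.0]
contact_force: [0.3, -0.7, 5.7]
opening: 0.378
finger_force: 20.0
clock: 45.18
tool_pos: [0.4452, 0.3468, 0.1701]
eef_rot: [0.634, 0.773, 0.002, -0.0]
contact_force: [-0.1, -0.6, -1.5]
opening: 0.373
finger_force: 20.0
t 45.17 pos [0.4452 0.3468 0.1701] R [[-0.196, 0.981, 0.003], [0.981, 0.196, 0.003], [0.003, 0.003, -1.0]] q [-0.47  0.73 -0.46  1.81  0.47  0.7  -1.  ] F [-0.1  -0.64 -1.51] op 0.373 ff 20.0
shift [-0.4153 -0.0334  0.0038]
rotvec [ 0.0033 -0.0029  0.0006]
```

```bash
python3 -m jog '[[[-0.035,-0.003,-0.02,0.003,-0.003,0],[-0.043,-0.0035,0,0,0,0],[-0.043,-0.0035,0,0,0,0],[-0.043,-0.0035,0,0,0,0],[-0.043,-0.0035,0,0,0,0],[-0.043,-0.0035,0,0,0,0],[-0.043,-0.0035,0,0,0,0],[-0.043,-0.0035,0,0,0,0],[-0.043,-0.0035,0,0,0,0],[-0.036,-0.0025,0.02,0,0,0],[0,0,0.04,0,0,0],[0,0,0.02,0,0,0]]]'; python3 -m jog '[[[0,0,0,0,0,0],[0,0,0,0,0,0]]]'; python3 -c "
from h import *
st();to(uw(-.167,-.033,.06),YAW+np.pi/2)"
```

```text
clock: 46.68
tool_pos: [0.4901, -0.0695, 0.1058]
eef_rot: [0.634, 0.773, -0.005, -0.002]
contact_force: [0.1, 0.2, -1.0]
opening: 0.383
finger_force: 20.0
clock: 46.92
tool_pos: [0.4922, -0.0684, 0.1087]
eef_rot: [0.634, 0.774, -0.003, -0.0]
contact_force: [0.3, -0.0, -0.6]
opening: 0.382
finger_force: 20.0
t 46.92 pos [ 0.4922 -0.0684  0.1087] R [[-0.197, 0.98, -0.005], [0.98, 0.197, -0.005], [-0.004, -0.006, -1.0]] q [ 0.29  0.77 -0.4   2.05  0.67  0.46 -0.43] F [ 0.28 -0.03 -0.64] op 0.382 ff 20.0
shift [0.0013 0.0024 0.0487]
rotvec [-0.0056  0.0037  0.0015]
```

```bash
python3 -m jog '[[[0.0013,0.0015,0.02,-0.006,0.004,0.0015],[0,0,0.015,0,0,0],[0,0,0.012,0,0,0],[0,0,0,0,0,0],[0,0,0,0,0,0],[0,0,0,0,0,0]]]'; python3 -c "
from h import *
st();to(uw(-.167,-.033,.018),YAW+np.pi/2)"
```

```text
clock: 47.68
tool_pos: [0.4939, -0.0673, 0.0623]
eef_rot: [0.634, 0.773, 0.001, 0.001]
contact_force: [0.2, 0.0, -1.3]
opening: 0.376
finger_force: 20.0
t 47.67 pos [ 0.4939 -0.0673  0.0623] R [[-0.195, 0.981, 0.002], [0.981, 0.195, 0.0], [-0.0, 0.002, -1.0]] q [ 0.23  0.85 -0.3   2.07  0.75  0.33 -0.5 ] F [ 0.19  0.04 -1.33] op 0.376 ff 20.0
shift [0.0004 0.0001 0.0443]
rotvec [ 0.0019  0.0003 -0.0007]
```

```bash
python3 -m jog '[[[0,0,0.015,0.002,0,0],[0,0,0.015,0,0,0],[0,0,0.01,0,0,0],[0,0,0.004,0,0,0],[0,0,0,0,0,0],[0,0,0,0,0,0]]]'; python3 -c "
from h import *
st()"; python3 -m jog '[[[0,0,0,0,0,0],[0,0,0,0,0,0],[0,0,0,0,0,0],[0,0,0,0,0,0],[0,0,-0.02,0,0,0],[0,0,-0.04,0,0,0],[0,0,-0.05,0,0,0],[0,0,-0.05,0,0,0],[0,0,0,0,0,0]]]' 0.044; python3 -c "
from h import *
st();cups('w13',.04);to(uw(-.29,0,.12),YAW)"
```

```text
clock: 48.42
tool_pos: [0.4936, -0.0672, 0.0178]
eef_rot: [0.634, 0.773, -0.0, -0.0]
contact_force: [0.1, 0.1, -0.2]
opening: 0.379
finger_force: 20.0
t 48.42 pos [ 0.4936 -0.0672  0.0178] R [[-0.195, 0.981, -0.001], [0.981, 0.195, -0.0], [-0.0, -0.001, -1.0]] q [ 0.16  0.93 -0.19  2.08  0.81  0.21 -0.56] F [ 0.09  0.08 -0.2 ] op 0.379 ff 20.0
clock: 49.55
tool_pos: [0.4958, -0.0672, 0.1809]
eef_rot: [0.635, 0.773, 0.002, 0.002]
contact_force: [-0.5, -0.2, 0.3]
opening: 0.495
finger_force: 0.0
t 49.55 pos [ 0.4958 -0.0672  0.1809] R [[-0.195, 0.981, 0.006], [0.981, 0.195, -0.0], [-0.002, 0.006, -1.0]] q [ 0.38  0.66 -0.55  1.99  0.57  0.64 -0.34] F [-0.48 -0.22  0.33] op 0.495 ff 0.0
([298, 197, 39, 40, 861], [0.4929, -0.0658, 0.036])
([375, 199, 41, 38, 849], [0.5561, -0.0542, 0.036])
([375, 250, 38, 36, 692], [0.5664, -0.0977, 0.036])
([298, 252, 38, 35, 616], [0.5014, -0.1117, 0.036])
shift [0.1238 0.0325 0.0589]
rotvec [ 2.4000e-03 -6.0000e-04  1.5695e+00]
```

View pics/w13.png

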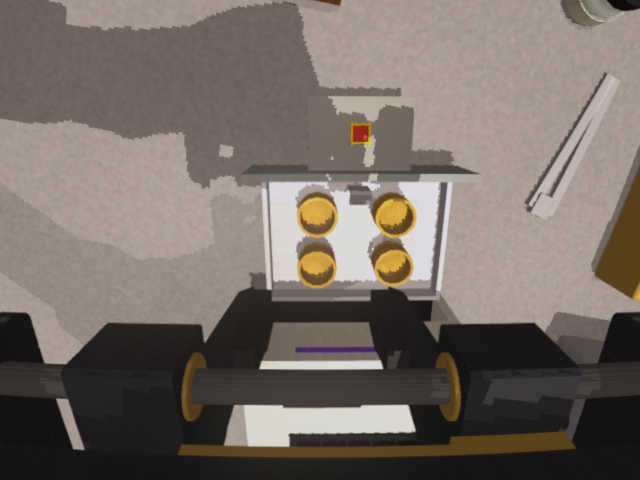

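All four cups stand apart in the tray, at (317,213), (395,213), (317,265) and (393,265). Next I push the tongue home with the closed fingers.

```bash
python3 -m jog '[[[0.04,0.011,0,0.002,0,0],[0.04,0.011,0,0,0,0],[0.036,0.011,0,0,0,0],[0,0,0.02,0,0,0],[0,0,0.03,0,0,0],[0,0,0.01,0,0,0],[0,0,0,0,0,0],[0,0,0,0,0,0]]]' 0; python3 -c "
from h import *
st();to(uw(-.283,0,.018),YAW+np.pi/2)"
```

```text
clock: 50.6
tool_pos: [0.5035, 0.053, 0.1181]
eef_rot: [0.634, 0.773, -0.001, -0.001]
contact_force: [0.0, 0.5, 0.4]
opening: 0.004
finger_force: 0.0
t 50.6 pos [0.5035 0.053  0.1181] R [[-0.195, 0.981, -0.002], [0.981, 0.195, -0.001], [-0.0, -0.002, -1.0]] q [ 0.07  0.76 -0.43  2.02  0.64  0.5  -0.64] F [0.02 0.47 0.43] op 0.004 ff 0.0
shift [0.0003 0.0005 0.1001]
rotvec [-0.0024  0.     -0.0007]
```

```bash
python3 -m jog '[[[0,0,0.03,-0.002,0,0],[0,0,0.03,0,0,0],[0,0,0.03,0,0,0],[0,0,0.01,0,0,0],[0,0,0,0,0,0],[0,0,0,0,0,0]]]'; python3 -m jog '[[[-0.003,0,0,0,0,0],[-0.004,0,0,0,0,0],[-0.004,0,0,0,0,0],[-0.004,0,0,0,0,0],[-0.005,0,0,0,0,0],[-0.006,0,0,0,0,0],[-0.007,0,0,0,0,0],[-0.008,0,0,0,0,0],[-0.008,0,0,0,0,0],[-0.008,0,0,0,0,0],[-0.008,0,0,0,0,0],[-0.008,0,0,0,0,0]]]'; python3 -c "
from h import *
st();to(uw(-.150,0,.018),YAW+np.pi/2)"
```

```text
clock: 51.35
tool_pos: [0.5038, 0.053, 0.0188]
eef_rot: [0.634, 0.773, 0.0, 0.0]
contact_force: [0.2, 0.3, 1.0]
opening: 0.0
finger_force: 0.0
clock: 52.85
tool_pos: [0.5175, -0.0191, 0.0177]
eef_rot: [0.634, 0.773, -0.0, -0.0]
contact_force: [1.0, 1.6, 0.2]
opening: 0.004
finger_force: 0.7
t 52.85 pos [ 0.5175 -0.0191  0.0177] R [[-0.195, 0.981, -0.001], [0.981, 0.195, -0.0], [0.0, -0.001, -1.0]] q [ 0.11  0.94 -0.27  2.02  0.82  0.3  -0.66] F [1.05 1.61 0.19] op 0.004 ff 0.7
shift [-0.0592  0.0007 -0.0003]
rotvec [-0.001  -0.     -0.0006]
```

```bash
python3 -m jog '[[[-0.008,0,0,0,0,0],[-0.008,0,0,0,0,0],[-0.008,0,0,0,0,0],[-0.008,0,0,0,0,0],[-0.008,0,0,0,0,0],[-0.006,0,0,0,0,0],[-0.004,0,0,0,0,0],[-0.003,0,0,0,0,0],[0,0,0,0,0,0],[0,0,0,0,0,0]]]'; python3 -c "
from h import *
st();to(uw(-.150,0,.018),YAW+np.pi/2)"
```

```text
clock: 54.1
tool_pos: [0.5265, -0.0662, 0.0177]
eef_rot: [0.633, 0.774, 0.002, -0.003]
contact_force: [-2.7, 9.5, 1.7]
opening: 0.006
finger_force: 4.9
t 54.1 pos [ 0.5265 -0.0662  0.0177] R [[-0.199, 0.98, -0.002], [0.98, 0.199, 0.006], [0.006, -0.001, -1.0]] q [ 0.23  0.95 -0.32  1.97  0.82  0.35 -0.55] F [-2.72  9.5   1.72] op 0.006 ff 4.9
shift [-0.0113  0.001  -0.0004]
rotvec [-0.0011 -0.0062  0.0029]
```

```bash
python3 - <<'E'
from h import *
inv=lambda p:np.round(R.from_rotvec([0,0,-YAW]).apply(p-U),4)
def well(f):
    i=cv2.cvtColor(cv2.imread('pics/%s.png'%f),cv2.COLOR_BGR2HSV)[240:310,200:330].astype(int)
    m=(i[...,0]>20)&(i[...,0]<32)&(i[...,1]>170)&(i[...,2]>90)
    v,u=np.nonzero(m);print(f,len(u));
    if len(u):
        c=(200+(u.min()+u.max())/2,240+(v.min()+v.max())/2);print(c,u.min()+200,u.max()+200,v.min()+240,v.max()+240,inv(px(f,*c,.04)))
snap('scene','s3')
for f in ['scene','s2','s3']: well(f)
E
```

```text
scene 9
(np.float64(235.5), np.float64(273.5)) 232 239 270 277 [-0.1168 -0.0006  0.04  ]
s2 2
(np.float64(295.0), np.float64(258.5)) 295 295 258 259 [-0.2318 -0.0045  0.04  ]
s3 5
(np.float64(237.5), np.float64(273.5)) 236 239 271 276 [-0.1205  0.0004  0.04  ]
```

```bash
python3 -m jog '[[[-0.003,0,0,0,0,0],[-0.003,0,0,0,0,0],[0,0,0,0,0,0],[0,0,0,0,0,0]]]'; python3 -c "
from h import *
st();to(uw(-.150,0,.018),YAW+np.pi/2)"
```

```text
clock: 54.65
tool_pos: [0.5284, -0.0758, 0.0176]
eef_rot: [0.634, 0.773, -0.0, -0.001]
contact_force: [-0.1, 5.2, 1.4]
opening: 0.002
finger_force: 2.6
t 54.65 pos [ 0.5284 -0.0758  0.0176] R [[-0.196, 0.981, -0.002], [0.981, 0.196, 0.001], [0.001, -0.002, -1.0]] q [ 0.25  0.95 -0.32  1.97  0.82  0.36 -0.54] F [-0.14  5.15  1.43] op 0.002 ff 2.6
shift [-0.0015  0.0011 -0.0004]
rotvec [-0.0015 -0.0011 -0.    ]
```

```bash
python3 -m jog '[[[-0.003,0,0,0,0,0],[-0.002,0,0,0,0,0],[-0.001,0,0,0,0,0],[0,0,0,0,0,0]]]'; python3 -c "
from h import *
st();to(uw(-.150,0,.018),YAW+np.pi/2)"
```

```text
clock: 55.15
tool_pos: [0.5284, -0.0758, 0.0177]
eef_rot: [0.632, 0.775, 0.002, -0.004]
contact_force: [-5.0, 15.4, 3.9]
opening: 0.004
finger_force: 7.8
t 55.15 pos [ 0.5284 -0.0758  0.0177] R [[-0.2, 0.98, -0.003], [0.98, 0.2, 0.009], [0.009, -0.001, -1.0]] q [ 0.26  0.95 -0.34  1.96  0.82  0.37 -0.52] F [-4.97 15.37  3.9 ] op 0.004 ff 7.8
shift [-0.0015  0.0011 -0.0003]
rotvec [-0.0011 -0.009   0.0042]
```

```bash
python3 -m jog '[[[0.006,0,0,0,0,0],[0.02,0,0,0,0,0],[0.01,0,-0.04,0,0,0],[0,0,-0.05,0,0,0],[0,0,-0.05,0,0,0],[0,0,-0.05,0,0,0],[0,0,-0.02,0,0,0.17],[0,0,0,0,0,0.17],[0,0,0,0,0,0.17],[0,0,0,0,0,0.17],[0,0,0,0,0,0.17],[0,0,0,0,0,0.17]]]' 0.08; python3 -m jog '[[[0,0,0,0,0,0.17],[0,0,0,0,0,0.17],[0,0,0,0,0,0.17],[0,0,0,0,0,0.04],[0,0,0,0,0,0],[0,0,0,0,0,0]]]'; python3 - <<'E'
from h import *
st();to([.4473,.1342,.21],YAW)
snap('scene','s4');inv=lambda p:np.round(R.from_rotvec([0,0,-YAW]).apply(p-U),4)
i=cv2.cvtColor(cv2.imread('pics/s4.png'),cv2.COLOR_BGR2HSV)[240:310,200:330].astype(int)
m=(i[...,0]>20)&(i[...,0]<32)&(i[...,1]>170)&(i[...,2]>90)
v,u=np.nonzero(m);print(u+200,v+240)
E
```

```text
clock: 56.65
tool_pos: [0.5225, -0.0493, 0.2276]
eef_rot: [0.933, 0.361, -0.002, 0.001]
contact_force: [-0.3, 1.0, -0.1]
opening: 0.911
finger_force: 0.0
clock: 57.4
tool_pos: [0.523, -0.0474, 0.2277]
eef_rot: [0.995, 0.099, -0.001, 0.0]
contact_force: [0.7, -0.6, -0.7]
opening: 0.908
finger_force: 0.0
t 57.4 pos [ 0.523  -0.0474  0.2277] R [[0.98, 0.197, -0.001], [0.197, -0.98, -0.001], [-0.001, 0.0, -1.0]] q [ 0.11  0.58 -0.18  1.88  0.15  0.7  -1.52] F [ 0.75 -0.59 -0.68] op 0.908 ff 0.0
shift [-0.0384 -0.193   0.0177]
rotvec [0.0003 0.0015 0.0013]
[232 232 239 232] [275 276 276 277]
```

The rim columns 232–239 match the initial picture, so the tray is home. Back to the scriber.

```bash
python3 -m jog '[[[-0.008,-0.038,0,0,0,0],[-0.008,-0.04,0,0,0,0],[-0.008,-0.04,0,0,0,0],[-0.008,-0.04,0,0,0,0],[-0.006,-0.035,0,0,0,0],[0,0,0,0,0,0],[0,0,0,0,0,0],[0,0,0,0,0,0]]]'; python3 -c "
from h import *
st();to([.4473,.1342,.092],YAW);snap('wrist','w14')
i=cv2.cvtColor(cv2.imread('pics/w14.png'),cv2.COLOR_BGR2HSV)
m=((i[...,0]>95)&(i[...,0]<120)&(i[...,1]>110)).astype(np.uint8);m[310:]=0
n,l,s,c=cv2.connectedComponentsWithStats(m)
print([(s[k].tolist(),c[k].round(1).tolist()) for k in range(1,n) if s[k,4]>100]);print(proj('w14',[.4473,.1342,.146]),proj('w14',[.4473,.1342,.08]))"
```

```text
clock: 58.45
tool_pos: [0.4486, 0.1333, 0.2277]
eef_rot: [0.995, 0.097, -0.001, 0.0]
contact_force: [0.4, 0.1, 0.8]
opening: 0.91
finger_force: 0.0
t 58.45 pos [0.4486 0.1333 0.2277] R [[0.981, 0.194, -0.001], [0.194, -0.981, -0.001], [-0.001, 0.001, -1.0]] q [-0.29  0.51 -0.15  2.04  0.13  0.61 -1.9 ] F [0.37 0.06 0.75] op 0.91 ff 0.0
shift [-0.0009 -0.0013  0.1357]
rotvec [ 0.0008  0.0012 -0.0022]
[([311, 238, 16, 17, 220], [318.8, 246.1])]
[317.25924297 247.10189912] [317.88305897 220.0840907 ]
```

```bash
python3 -m jog '[[[-0.001,-0.001,0.03,0.001,0.001,-0.002],[0,0,0.035,0,0,0],[0,0,0.035,0,0,0],[0,0,0.03,0,0,0],[0,0,0.005,0,0,0],[0,0,0,0,0,0],[0,0,0,0,0,0]]]'; python3 -m jog '[[[0,0,0,0,0,0],[0,0,0,0,0,0],[0,0,0,0,0,0],[0,0,0,0,0,0],[0,0,0,0,0,0],[0,0,0,0,0,0],[0,0,0,0,0,0],[0,0,0,0,0,0],[0,0,0,0,0,0],[0,0,0,0,0,0],[0,0,0,0,0,0],[0,0,0,0,0,0]]]' 0 50; python3 -c "
from h import *
st()"
```

```text
clock: 59.38
tool_pos: [0.4476, 0.1357, 0.0938]
eef_rot: [0.995, 0.099, 0.001, -0.001]
contact_force: [0.0, -0.1, 0.3]
opening: 0.909
finger_force: 0.0
clock: 60.88
tool_pos: [0.4468, 0.1356, 0.0927]
eef_rot: [0.995, 0.1, -0.0, -0.0]
contact_force: [0.0, -0.6, -0.8]
opening: 0.132
finger_force: 50.0
t 60.88 pos [0.4468 0.1356 0.0927] R [[0.98, 0.198, -0.0], [0.198, -0.98, 0.001], [-0.0, -0.001, -1.0]] q [-0.35  0.76 -0.07  2.16  0.2   0.23 -1.97] F [ 0.05 -0.62 -0.81] op 0.132 ff 50.0
```

```bash
python3 -m jog '[[[0,0,-0.03,0,0,0],[0,0,-0.04,0,0,0],[0,0,-0.04,0,0,0],[0,0,-0.04,0,0,0],[0,0,0,0,0,0],[0,0,0,0,0,0]]]'; python3 -c "
from h import *
st();to(uw(.024,-.020,.24),YAW)"
```

```text
clock: 61.62
tool_pos: [0.4463, 0.1352, 0.2421]
eef_rot: [0.995, 0.099, -0.001, -0.0]
contact_force: [-0.5, 0.3, -0.0]
opening: 0.132
finger_force: 50.0
t 61.62 pos [0.4463 0.1352 0.2421] R [[0.98, 0.198, -0.001], [0.198, -0.98, 0.0], [-0.001, -0.001, -1.0]] q [-0.28  0.48 -0.17  2.02  0.13  0.65 -1.9 ] F [-0.5   0.3  -0.03] op 0.132 ff 50.0
shift [0.0194 0.3985 0.0019]
rotvec [-0.0006  0.0013  0.0022]
```

```bash
python3 -m jog '[[[0.002,0.036,0,0,0.001,0.002],[0.002,0.044,0,0,0,0],[0.002,0.044,0,0,0,0],[0.002,0.044,0,0,0,0],[0.002,0.044,0,0,0,0],[0.002,0.044,0,0,0,0],[0.002,0.044,0,0,0,0],[0.002,0.044,0,0,0,0],[0.002,0.034,0,0,0,0],[0.001,0.0205,0.01,0,0,0],[0,0,0,0,0,0],[0,0,0,0,0,0]]]'; python3 -m jog '[[[0,0,0.008,0,0,0],[0,0,0,0,0,0],[0,0,0,0,0,0]]]'; python3 - <<'E'
from h import *
s=st();to(uw(.024,-.020,.222),YAW);snap('wrist','w15')
M=R.from_quat(s['eef_rot']).as_matrix();t=proj('w15',s['tool_pos']+M@np.array([0,0,.0887]));print('tip',t,'target',proj('w15',uw(.024,-.02,.12)))
i=cv2.imread('pics/w15.png');u,v=int(t[0])-65,int(t[1])-60;print(u,v)
cv2.imwrite('pics/c8.png',cv2.resize(i[v:v+100,u:u+130],None,fx=6,fy=6,interpolation=cv2.INTER_CUBIC))
E
```

```text
clock: 63.12
tool_pos: [0.5434, -0.2493, 0.2316]
eef_rot: [0.995, 0.1, -0.0, -0.002]
contact_force: [0.1, 0.5, 1.0]
opening: 0.134
finger_force: 50.0
clock: 63.5
tool_pos: [0.5438, -0.2511, 0.2245]
eef_rot: [0.995, 0.099, 0.0, -0.001]
contact_force: [0.9, -0.8, -0.9]
opening: 0.132
finger_force: 50.0
t 63.5 pos [ 0.5438 -0.2511  0.2245] R [[0.98, 0.197, 0.001], [0.197, -0.98, 0.001], [0.001, -0.001, -1.0]] q [ 0.47  0.67 -0.2   1.66  0.17  0.82 -1.17] F [ 0.88 -0.79 -0.95] op 0.132 ff 50.0
shift [0.0003 0.0007 0.0025]
rotvec [-0.001  -0.0009  0.0009]
tip [319.15160926 242.21176757] target [320.30835458 234.76177944]
254 182
```

View pics/c8.png

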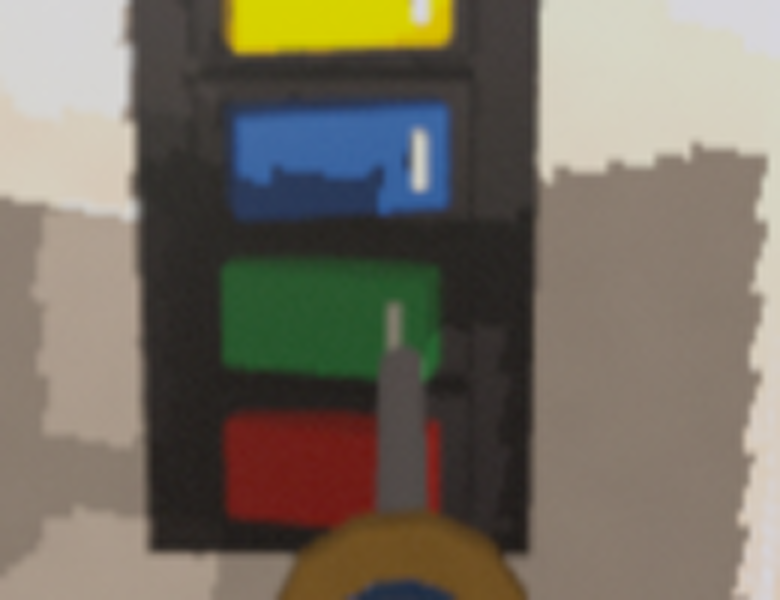

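The tip (401,345 in the crop) is lined up in y with the green rocker's +x bar (394,320), and projection puts it on the press point. I'm pressing down.

```bash
python3 -m jog '[[[0,0.0006,0.006,-0.001,-0.001,0],[0,0,0.004,0,0,0],[0,0,0.002,0,0,0],[0,0,0,0,0,0],[0,0,0,0,0,0]]]'; python3 -m jog '[[[0,0,0.002,0,0,0],[0,0,0.001,0,0,0],[0,0,0,0,0,0]]]';  python3 -m jog '[[[0,0,0.001,0,0,0],[0,0,0.001,0,0,0],[0,0,0,0,0,0]]]'
```

```text
clock: 64.18
tool_pos: [0.5439, -0.2521, 0.2124]
eef_rot: [0.995, 0.098, 0.0, 0.0]
contact_force: [0.5, 0.3, -0.3]
opening: 0.137
finger_force: 50.0
clock: 64.55
tool_pos: [0.5441, -0.2524, 0.2096]
eef_rot: [0.995, 0.098, 0.0, 0.0]
contact_force: [-0.2, -1.1, 1.4]
opening: 0.132
finger_force: 50.0
clock: 64.92
tool_pos: [0.5441, -0.2524, 0.2074]
eef_rot: [0.995, 0.098, 0.0, 0.0]
contact_force: [0.6, -1.5, 2.5]
opening: 0.131
finger_force: 50.0
```

```bash
python3 -m jog '[[[0,0,0.001,0,0,0],[0,0,0.001,0,0,0],[0,0,0,0,0,0]]]'; python3 -m jog '[[[0,0,0.001,0,0,0],[0,0,0.001,0,0,0],[0,0,0,0,0,0]]]'
```

```text
clock: 65.3
tool_pos: [0.5441, -0.2526, 0.2056]
eef_rot: [0.995, 0.098, 0.0, 0.0]
contact_force: [0.6, -3.1, 3.4]
opening: 0.13
finger_force: 50.0
clock: 65.68
tool_pos: [0.5445, -0.2527, 0.205]
eef_rot: [0.995, 0.098, 0.001, 0.001]
contact_force: [-0.7, -3.0, 12.6]
opening: 0.134
finger_force: 50.0
```

```bash
python3 -m jog '[[[0,0,-0.01,0,0,0],[0,0,-0.02,0,0,0],[0,0,-0.012,0,0,0],[0,0,0,0,0,0],[0,0,0,0,0,0]]]'; python3 - <<'E'
from h import *
st();snap('wrist','w16');to([.4468,.1356,.24],YAW)
for f in ['w15','w16']:
    i=cv2.imread('pics/%s.png'%f);h=cv2.cvtColor(i,cv2.COLOR_BGR2HSV)
    m=((h[...,0]>50)&(h[...,0]<80)&(h[...,1]>90)&(h[...,2]>50)).astype(np.uint8);n,l,s,c=cv2.connectedComponentsWithStats(m)
    o=[proj(f,uw(x,-.02,.12)).round(0).tolist() for x in (.002,.028)]
    print([(s[k].tolist(),c[k].round(1).tolist()) for k in range(1,n) if s[k,4]>100],o)
E
```

```text
clock: 66.3
tool_pos: [0.5433, -0.2516, 0.2446]
eef_rot: [0.995, 0.099, -0.001, -0.0]
contact_force: [0.1, -0.5, -0.7]
opening: 0.135
finger_force: 50.0
t 66.3 pos [ 0.5433 -0.2516  0.2446] R [[0.981, 0.196, -0.002], [0.196, -0.981, 0.001], [-0.002, -0.001, -1.0]] q [ 0.47  0.65 -0.2   1.64  0.16  0.87 -1.16] F [ 0.09 -0.48 -0.66] op 0.135 ff 50.0
shift [-0.0186 -0.3987  0.005 ]
rotvec [-0.0011  0.0017  0.0004]
[([222, 224, 13, 38, 408], [228.0, 242.4]), ([291, 225, 37, 20, 626], [307.6, 234.0])] [[290.0, 235.0], [326.0, 235.0]]
[([227, 216, 13, 36, 373], [233.1, 233.4]), ([294, 217, 34, 19, 577], [309.7, 225.7])] [[291.0, 226.0], [325.0, 226.0]]
```

```bash
python3 -m jog '[[[-0.002,-0.036,0,-0.001,0.002,0],[-0.002,-0.044,0,0,0,0],[-0.002,-0.044,0,0,0,0],[-0.002,-0.044,0,0,0,0],[-0.002,-0.044,0,0,0,0],[-0.002,-0.044,0,0,0,0],[-0.002,-0.044,0,0,0,0],[-0.002,-0.044,0,0,0,0],[-0.002,-0.034,0,0,0,0],[-0.001,-0.0205,0,0,0,0],[0,0,0,0,0,0],[0,0,0,0,0,0]]]'; python3 -m jog '[[[0,0,0.03,0,0,0],[0,0,0.015,0,0,0],[0,0,0,0,0,0],[0,0,0,0,0,0],[0,0,0,0,0,0]]]'; python3 - <<'E'
from h import *
st();to([.4468,.1356,.092],YAW)
d=snap('top','t3')
for f,a in [('top',0),('t3',0)]:
    i=cv2.imread('pics/%s.png'%f)
    print(f,[ [i[y,x].tolist() for x in range(434,448,2)] for y in (241,242,243,244)])
E
```

```text
clock: 67.85
tool_pos: [0.4471, 0.1337, 0.2446]
eef_rot: [0.995, 0.098, 0.001, 0.001]
contact_force: [0.1, 0.6, -0.9]
opening: 0.129
finger_force: 50.0
clock: 68.47
tool_pos: [0.4477, 0.1347, 0.2006]
eef_rot: [0.995, 0.098, 0.002, 0.0]
contact_force: [-0.8, 0.3, -0.8]
opening: 0.133
finger_force: 50.0
t 68.47 pos [0.4477 0.1347 0.2006] R [[0.981, 0.195, 0.003], [0.195, -0.981, -0.0], [0.003, 0.001, -1.0]] q [-0.3   0.55 -0.15  2.07  0.16  0.52 -1.93] F [-0.77  0.34 -0.84] op 0.133 ff 50.0
shift [-0.0011 -0.0011  0.1086]
rotvec [ 0.0009 -0.0033 -0.0005]
top [[[41, 52, 40], [78, 147, 65], [75, 141, 60], [78, 141, 60], [78, 145, 62], [100, 149, 85], [95, 156, 80]], [[36, 49, 41], [76, 144, 62], [79, 140, 65], [73, 138, 57], [75, 141, 64], [92, 148, 77], [100, 153, 85]], [[32, 41, 30], [79, 147, 65], [80, 142, 66], [78, 145, 64], [75, 142, 61], [84, 148, 68], [88, 153, 71]], [[17, 25, 19], [71, 137, 57], [75, 140, 60], [78, 146, 62], [74, 136, 59], [45, 86, 37], [56, 93, 47]]]
t3 [[[46, 45, 48], [34, 72, 22], [80, 154, 63], [79, 148, 60], [79, 149, 63], [65, 139, 53], [141, 180, 127]], [[62, 63, 69], [32, 61, 23], [74, 147, 60], [71, 141, 55], [77, 148, 60], [78, 150, 60], [119, 171, 106]], [[63, 61, 73], [33, 64, 24], [81, 152, 61], [81, 151, 63], [73, 148, 55], [72, 149, 56], [89, 160, 69]], [[60, 59, 67], [26, 54, 16], [78, 151, 60], [85, 163, 67], [75, 144, 62], [47, 93, 38], [52, 92, 47]]]
```

The green rocker's pixels changed: the −x end now shows its raised side face. The scriber can go back.

```bash
python3 -m jog '[[[-0.0008,-0.001,0.01,0.001,-0.003,0],[0,0,0.01,0,0,0],[0,0,0,0,0,0],[0,0,0,0,0,0],[0,0,0,0,0,0]]]'; python3 -c "
from h import *
st();to([.4468,.1356,.092],YAW)"
```

```text
clock: 69.15
tool_pos: [0.4463, 0.1358, 0.1801]
eef_rot: [0.995, 0.099, -0.0, 0.0]
contact_force: [0.6, -0.1, -0.1]
opening: 0.132
finger_force: 50.0
t 69.15 pos [0.4463 0.1358 0.1801] R [[0.981, 0.196, -0.001], [0.196, -0.981, -0.0], [-0.001, 0.0, -1.0]] q [-0.3   0.59 -0.14  2.09  0.17  0.47 -1.95] F [ 0.63 -0.13 -0.12] op 0.132 ff 50.0
shift [0.0005 0.0003 0.0881]
rotvec [0.0001 0.0008 0.0003]
```

```bash
python3 -m jog '[[[0.0005,0.0015,0.01,0,0,0],[0,0,0.02,0,0,0],[0,0,0.02,0,0,0],[0,0,0.02,0,0,0],[0,0,0.012,0,0,0],[0,0,0.004,0,0,0],[0,0,0.002,0,0,0],[0,0,0,0,0,0],[0,0,0,0,0,0]]]';python3 -c "
from h import *
st()"
```

```text
clock: 70.28
tool_pos: [0.4468, 0.1343, 0.0926]
eef_rot: [0.995, 0.099, -0.0, 0.0]
contact_force: [0.1, -0.4, 6.8]
opening: 0.132
finger_force: 50.0
t 70.28 pos [0.4468 0.1343 0.0926] R [[0.981, 0.196, -0.001], [0.196, -0.981, -0.0], [-0.001, 0.0, -1.0]] q [-0.35  0.76 -0.07  2.16  0.22  0.23 -1.98] F [ 0.09 -0.42  6.76] op 0.132 ff 50.0
```

Collar seated (6.8 N). Release and retreat.

```bash
python3 -m jog '[[[0,0,-0.0005,0,0,0],[0,0,0,0,0,0],[0,0,0,0,0,0],[0,0,0,0,0,0],[0,0,0,0,0,0],[0,0,0,0,0,0],[0,0,0,0,0,0],[0,0,0,0,0,0]]]' 0.08; python3 -m jog '[[[0,0,-0.03,0,0,0],[0,0,-0.04,0,0,0],[0,0,-0.04,0,0,0],[0,0,-0.04,0,0,0],[0,0,0,0,0,0],[0,0,0,0,0,0],[0,0,0,0,0,0]]]'; python3 - <<'E'
from h import *
st();snap('wrist','w17');i=cv2.cvtColor(cv2.imread('pics/w17.png'),cv2.COLOR_BGR2HSV)
m=((i[...,0]>95)&(i[...,0]<120)&(i[...,1]>110)).astype(np.uint8);m[310:]=0
n,l,s,c=cv2.connectedComponentsWithStats(m)
print([(s[k].tolist(),c[k].round(1).tolist()) for k in range(1,n) if s[k,4]>80]);print(proj('w17',[.4468,.1343,.146]),proj('w17',[.4468,.1343,.08]))
snap('scene','s5');a=cv2.imread('pics/scene.png').astype(int);b=cv2.imread('pics/s5.png').astype(int)
for nm,(x0,x1,y0,y1) in dict(well=(225,258,258,300),red=(140,165,243,250),jar=(370,410,320,360),tweez=(275,360,350,380),mallet=(415,520,335,390),tin=(378,412,185,215),block=(148,185,190,220)).items():
    print(nm,np.abs(a-b)[y0:y1,x0:x1].mean().round(1))
E
```

```text
clock: 71.28
tool_pos: [0.4469, 0.1343, 0.0924]
eef_rot: [0.995, 0.099, -0.001, 0.0]
contact_force: [-1.2, 1.6, 1.1]
opening: 0.911
finger_force: 0.0
clock: 72.15
tool_pos: [0.4462, 0.134, 0.2412]
eef_rot: [0.995, 0.099, -0.002, 0.0]
contact_force: [0.6, -0.6, 0.4]
opening: 0.906
finger_force: 0.0
t 72.15 pos [0.4462 0.134  0.2412] R [[0.981, 0.196, -0.004], [0.196, -0.981, -0.001], [-0.004, 0.001, -1.0]] q [-0.27  0.49 -0.18  2.02  0.14  0.65 -1.92] F [ 0.58 -0.59  0.44] op 0.906 ff 0.0
[([313, 229, 16, 16, 194], [320.5, 236.2])]
[318.91661558 237.75988482] [319.20479624 213.44237238]
well 6.5
red 5.8
jar 6.0
tweez 7.4
mallet 7.1
tin 36.0
block 7.2
```

```bash
python3 -c "
from plant import *
print(finish_job())"
```

```text
the job is handed in; nothing more can be done
None
```

I handed the job in at about 72 s; no verdict came back. All four cups stand apart in the tray, which is pushed home past its catch. I flipped the green rocker on without touching the others and put the scriber back upright in its stand. I judged the lock from the push snapping past the catch to a hard stop, without pulling on the tray to test it. I knocked nothing over; the jar, tweezers, mallet and block look unmoved, but the tin's final check was inconclusive.

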